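# Click the pod tray back into its push-push housing

### The job

Slide the loose coffee-pod tray, handle to the outside, into the open front of the low white housing and press it gently inwards until the push-push catch inside takes hold, then let go and make sure it stays in by itself. Where the catch bites cannot be seen, so go by feel: pushed too little, or fully pushed a second time, the tray springs back out, and ramming it would break the catch. Leave the other things on the worktop where they are.

Things in the scene. Friction and masses are not known exactly. Their poses are not given: they have to be found in the camera images.
- pod_tray: Loose grey divided plastic pod tray, 120 (x) x 116 (y) mm, 0.25 kg. Origin: centre of underside. +x is its rear, which goes in first: rear wall at x=+60, rear and side walls 45 high; a steel pin hangs under the floor at x=+45, 5 above the worktop. Front panel at x=-60, 54 high, with a fin handle. It slides easily on two smooth runners and need not be lifted.
- tray_fin (a point): Middle of the front end face of the tray's fin handle, at x=-95, y=0, z=35 mm in the tray; axes as the tray's. The fin is a solid upright block on the front panel: 22 thick (y -11 to 11), x -60 to -95, 16 to 54 mm above the worktop. Pinch it across the 22 mm from above, or push on this end face.
- pod_dock: Low white housing for the tray, fixed, 170 (x) x 131 (y) x 62 mm high. Origin: centre of underside, on the worktop. +x points inwards, the way the tray goes in; open front at x=-85. To go in, tray x lies along housing x and tray y=0. Over 25 N between tray and housing (all contacts added up) is ramming.
- dock_mouth (a point): Middle of the housing's open front at worktop height, x=-85, y=0 in the housing; axes as the housing's. From here in the passage is 119 mm wide, 57 mm high, its floor the worktop. Two grey flared cheeks, 34 mm high, stand out 20 mm in front of it and widen the way in to about 136 mm.
- dock_inside (a point): 34 mm above the housing's origin, in line with the spring ejector: it meets the tray at tray origin x=-77 mm (3.5 N, rising to 7 N; friction and catch add up to 5 N). The hidden catch bites somewhere at x=-33 to -3; 1 to 2 mm on, a buffer adds 8 N/mm: a steady 16 to 18 N has caught. Let go, a caught tray rests at x=-38 to -8, 5 mm or more back; uncaught or pressed twice it comes out to about -80.
- loose_lid: Bystander: a round white porcelain jar lid with red flowers and a knob, 156 mm across, 66 mm high, lying loose. Origin: centre of its underside.
- open_jar: Bystander: an open white porcelain jar with flowers, 151 mm across, 170 mm high. Origin: centre of its underside.
- burner_cap: Bystander: a flat dark enamelled burner cap, 75 mm across, 9 mm thick, lying to the left of the tray. Origin: centre of its underside.
Not all that is in view belongs to the job. What is shaped like the pod_dock but green is not meant.

How it is judged:
By the outcome, as a careful person would: the job done as asked, in the order asked, and still so for the second after the job is handed in, with the robot touching nothing.
It also fails if it takes over 69 s, if anything falls off the work surface, if the arm or the gripper's body presses on something with over 40 N, if the wrist force passes 120 N, or if a joint passes its speed limit or range.

### The arm

A 6-joint arm with a two-finger parallel gripper is mounted at the origin on a cart in front of the work surface, level with it; the furniture and walls round the work are solid. World frame = base frame: x ahead of the robot, y to its left, z up, the work surface at z = 0. Lengths are in m, angles in rad, forces in N, time in s.
With the tool pointing down it reaches from about 0.275 to 0.825 m from the base axis. Payload 4.9 kg.
Tool frame: the origin (TCP) lies midway between the tips of the shut fingers; the grasp point (between the pads) lies 19 mm behind it; z points along the fingers, y is the direction in which the jaws open and shut (so a half turn about z gives the same grasp; the last joint's range is limited). The gripper opens to 85 mm and grips with 20 to 120 N. Pads are 22 mm wide; open, the fingers measure 114 mm over their backs; the gripper's body (76 mm by 85 mm) begins 54 mm behind the grasp point. The pads swing forward as they close: fully open they stand 13 mm farther back than shut.
Start: joints at [-1.276, 0.326, -0.193, 1.052, 0, 1.437], TCP at [0.229, -0.5, 0.231] pointing down, gripper open.
Joint ranges: [-2.65, 2.65], [-0.97, 1.79], [-1.3, 1.35], [-1.93, 2.1], [-1.47, 1.37], [-3.14, 3.14]. Speed limits (rad/s): [2.57, 2.57, 3.14, 3.14, 3.14, 3.14].

### API

Orientations are given as a unit quaternion [x, y, z, w].
In Python, from plant import sensors, optics, order gives the robot as it stands.
- The arm moves only by the tool drive_tool, never from a script. Its argument "steps" is a list of rows, each an object of numbers: "hand": the finger opening in mm, from 0 to 85.4; "dx", "dy", "dz": the shift along the tool's x, y, z in mm; "wx", "wy", "wz": the turn, a rotation vector about the tool's x, y, z in rad. In form: [{"hand": .., "dx": .., "dy": .., "dz": .., "wx": .., "wy": .., "wz": ..}, ...]. A call has 1 to 20 rows; each row shifts and turns the pose as measured when the row begins, along the tool's axes as they then stand; what a row does not reach is not made up. A row lasts 1/8 s, in which the tool goes at most 62.5 mm and 10.7 degrees, less where a joint would pass 70% of its speed; a pose out of reach is approached as far as the arm can. A call is refused whole if a number of a shift passes 62.5 or a number of a turn 0.188, either way. A call with a gripper value outside its range is refused whole. The fingers move at their own pace and stop on an object; the grip force is fixed at half the most. Time passes only in rows, so rows that do not move let the fingers close. It gives the time, the measured TCP pose, the force and the opening at its end, in the units of the state.
- sensors.state(): the state, without advancing time (a new reading comes with each control period).
- optics.camera(name): name is "scene" or "top" or "wrist"; returns the picture (384x512x3 uint8, red, green, blue); there is no depth.
- optics.calibration(name): a dict with "K" (3x3 intrinsics, pixels), "k1" (the pictures are not rectified: a ray, as slopes to the right and down, at radius r is drawn at 1 + k1 r^2 times it, then the intrinsics apply), "xyz" and "rotation" of the camera in the world. Camera axes: x right, y down, z forward; pixel columns grow to the right and rows downward; lengths in m; the calibration is good to about 2 mm. A picture is of the moment at which its call begins: read the wrist's pose just before it. calibration takes no time and is no camera call; for the wrist camera it gives the pose at the moment of the call.
- order.finish_job(): hands the job in, once; it reports no verdict.
The state is a dict: "clock": time; "joint_positions": joint angles; "joint_vel": joint speeds; "joint_efforts": joint torques, N m; "tcp_pos": TCP position; "tcp_rot": TCP orientation; "ft_force": force on the tool from outside, world axes, zero at the start; "wrist_torque": the same for the moment, N m; "opening": opening from 0.0 (shut) to 1.0 (fully open).
Only numpy, scipy, OpenCV 4.12 (cv2) and the standard library are available. Lean on these libraries where they do the work, as an engineer would, in place of code of your own. Each camera call takes 0.05 s, during which the arm holds its last target.

## Working session

There is one attempt and no reset: what is moved stays moved. The work goes in short steps, Python scripts to look and compute and a tool call to move; the robot and the scene stay as the last step left them, time stands still between calls to the robot, and variables do not carry over. Pictures are saved under pics/ and viewed, and the job is handed in when it is done.

Besides the shell and the picture viewer there is one more tool, called after "Request:" as name(argument=value, ...) on one line, values as JSON. drive_tool: Moves the arm, as the interface text tells. Its arguments: {"type":"object","properties":{"steps":{"type":"array"}},"required":["steps"]}

```bash
mkdir -p pics; ls; python3 - <<'E'
from plant import sensors, optics
import cv2
print(sensors.state())
for n in ("scene","top","wrist"):
    c=optics.calibration(n); print(n,c)
    cv2.imwrite(f"pics/{n}0.png",optics.camera(n)[:,:,::-1])
E
```

```text
pics
{'clock': 0.0, 'joint_positions': array([-1.27617777e+00,  3.26941531e-01, -1.93560238e-01,  1.05201031e+00,
        8.14148476e-07,  1.43663356e+00]), 'joint_vel': array([-0.00122384,  0.00026139,  0.00040089, -0.00014284, -0.00210267,
       -0.00157525]), 'joint_efforts': array([ 7.69863564e-04, -4.43401444e+01,  2.62438470e+01,  1.55103381e-02,
       -1.51598329e-04, -1.91807914e-05]), 'tcp_pos': array([ 0.228531  , -0.49964391,  0.23051209]), 'tcp_rot': array([ 9.77105854e-01,  2.12752001e-01, -6.83461017e-05, -8.55150320e-04]), 'ft_force': array([-0.2619075 , -0.24791517, -0.24638404]), 'wrist_torque': array([ 0.05634935, -0.05209098,  0.00419104]), 'opening': 1.001861211915632}
scene {'K': array([[391.16043186,   0.        , 259.66191006],
       [  0.        , 391.16043186, 186.1852215 ],
       [  0.        ,   0.        ,   1.        ]]), 'k1': -0.03264146924593768, 'xyz': array([-0.15800724,  0.96934829,  0.72604569]), 'rotation': array([-0.25780296,  0.81281171, -0.50206598,  0.14423767])}
top {'K': array([[392.98851626,   0.        , 257.52037319],
       [  0.        , 392.98851626, 191.58744605],
       [  0.        ,   0.        ,   1.        ]]), 'k1': 0.04272552960022508, 'xyz': array([-0.30543219, -0.09060974,  1.51438734]), 'rotation': array([-0.63938304,  0.71885248, -0.20151664,  0.18393337])}
wrist {'K': array([[345.45564209,   0.        , 258.11279954],
       [  0.        , 345.45564209, 192.46100255],
       [  0.        ,   0.        ,   1.        ]]), 'k1': -0.10414052281853706, 'xyz': array([ 0.29026832, -0.47157483,  0.37396825]), 'rotation': array([ 0.83372286, -0.53565943, -0.07295619,  0.11248362])}
```

View pics/scene0.png

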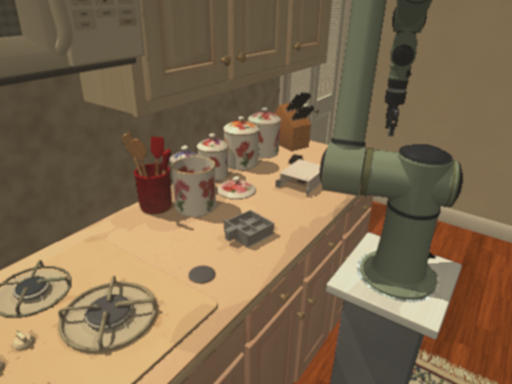

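View pics/top0.png

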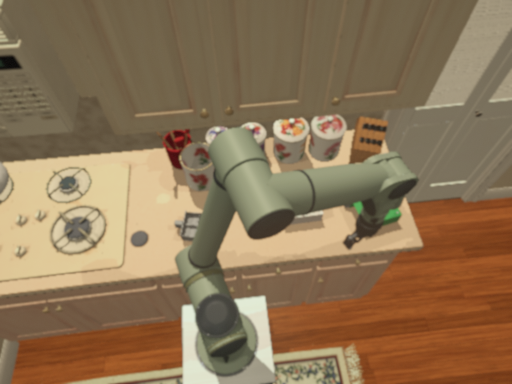

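View pics/wrist0.png

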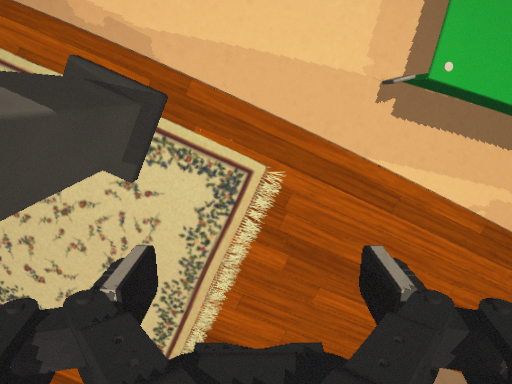

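Scene view: the grey tray is at about (249,228), the burner cap at (202,274), the lid at (237,188) and the white housing at (300,177). The green decoy shows in the top view at (380,212). Next I'll crop and measure.

```bash
python3 - <<'E'
import cv2
a=cv2.imread("pics/scene0.png")[140:290,180:340]
cv2.imwrite("pics/sc_crop.png",cv2.resize(a,None,fx=5,fy=5,interpolation=cv2.INTER_CUBIC)[:, :800][:600])
a=cv2.imread("pics/scene0.png")[140:260,200:340]
cv2.imwrite("pics/sc_crop.png",cv2.resize(a,(700,600),interpolation=cv2.INTER_CUBIC))
a=cv2.imread("pics/top0.png")[120:270,120:320]
cv2.imwrite("pics/top_crop.png",cv2.resize(a,(800,600),interpolation=cv2.INTER_CUBIC))
E
cat > h.py <<'E'
import numpy as np, cv2
from scipy.spatial.transform import Rotation as R
from plant import sensors, optics
def ray(cal,u,v):
    K=np.array(cal["K"]); D=np.array([cal["k1"],0,0,0,0.])
    # given model: distorted = ideal*(1+k1 r^2)
    p=cv2.undistortPoints(np.array([[[u,v]]],float),K,D)[0,0]
    d=R.from_quat(cal["rotation"]).as_matrix()@np.array([p[0],p[1],1.])
    return np.array(cal["xyz"]),d
def onz(cal,u,v,z=0.):
    o,d=ray(cal,u,v); return o+d*(z-o[2])/d[2]
def proj(cal,P):
    r=R.from_quat(cal["rotation"]); q=r.inv().apply(np.array(P,float)-cal["xyz"])
    return cv2.projectPoints(q.reshape(-1,1,3),np.zeros(3),np.zeros(3),np.array(cal["K"]),np.array([cal["k1"],0,0,0,0.]))[0].reshape(-1,2)
E
```

```text
(no output)
```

View pics/sc_crop.png

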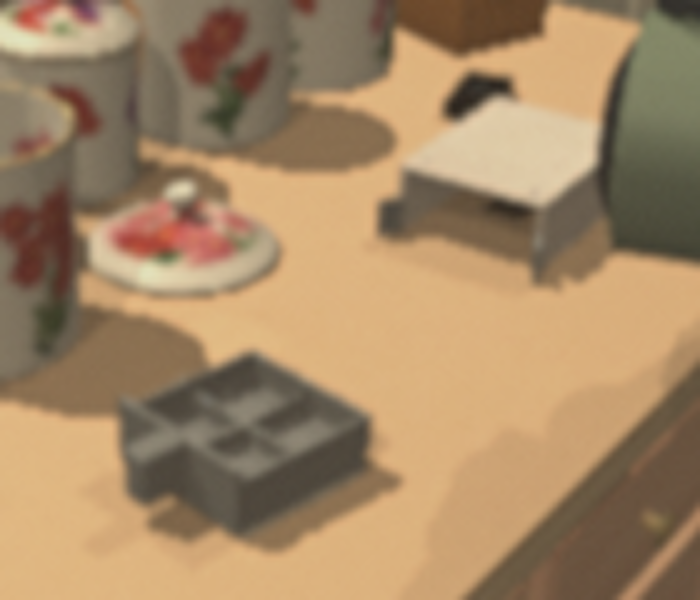

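View pics/top_crop.png

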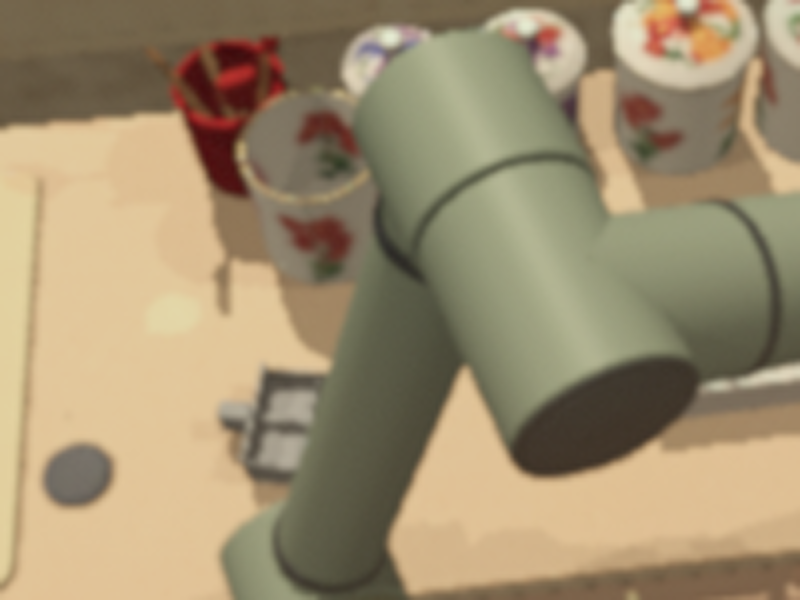

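```bash
python3 - <<'E'
from h import *
c=optics.calibration("scene")
for n,u,v,z in [("dock FL",405,165,.062),("dock FR",540,208,.062),("dock BL",497,96,.062),("tray panel L",122,400,.054),("panel R",240,482,.054),("tray rear L",252,352,.045),("tray rear R",370,418,.045),("lid",185,255,.01),("fin end bottom",140,500,.016),("tray floorcorner",240,532,.0)]:
    print(n,onz(c,200+u/5,140+v/5,z).round(4))
c=optics.calibration("top")
for n,u,v,z in [("cap",78,475,.009),("fin end",225,415,.054),("panel far",265,370,.054),("panel near",245,470,.054)]:
    print(n,onz(c,120+u/4,120+v/4,z).round(4))
E
```

```text
dock FL [ 0.5605 -0.263   0.062 ]
dock FR [ 0.4363 -0.2596  0.062 ]
dock BL [ 0.5708 -0.4329  0.062 ]
tray panel L [0.5274 0.1385 0.054 ]
panel R [0.4118 0.1687 0.054 ]
tray rear L [0.5043 0.0265 0.045 ]
tray rear R [0.3944 0.0491 0.045 ]
lid [ 0.6673 -0.112   0.01  ]
fin end bottom [0.4829 0.1768 0.016 ]
tray floorcorner [0.4253 0.149  0.    ]
cap [0.4465 0.3297 0.009 ]
fin end [0.4746 0.1691 0.054 ]
panel far [0.5231 0.1269 0.054 ]
panel near [0.4093 0.1493 0.054 ]
```

```bash
cat >> h.py <<'E'
def plan(pos,yaw,n,pitch=None):
    """yaw: world angle (deg) of tool x, tool pointing down. prints rows"""
    s=sensors.state(); p=np.array(s["tcp_pos"]); r=R.from_quat(s["tcp_rot"])
    t=R.from_euler("z",yaw,degrees=True)*R.from_quat([1,0,0,0])
    rv=(r.inv()*t).as_rotvec(); dp=np.array(pos)-p
    for i in range(n):
        ri=r*R.from_rotvec(rv*i/n)
        d=ri.inv().apply(dp/n)*1000
        print(i,d.round(1),(rv/n).round(4))
def show():
    s=sensors.state(); r=R.from_quat(s["tcp_rot"]).as_matrix()
    print("t",round(s["clock"],2),"tcp",np.round(s["tcp_pos"],4),"yaw x",np.degrees(np.arctan2(r[1,0],r[0,0])).round(2),"z",r[:,2].round(3),"F",np.round(s["ft_force"],1),"open",round(s["opening"],3))
E
python3 -c "
from h import *
show(); plan([.46,.2,.30],78,13)"
```

```text
t 0.15 tcp [ 0.2286 -0.4998  0.2307] yaw x 24.57 z [-0.     0.001 -1.   ] F [-0.1  0.1  1.1] open 1.002
0 [ 38.6 -41.6  -5.3] [-0.0001 -0.0001 -0.0717]
1 [ 41.5 -38.7  -5.3] [-0.0001 -0.0001 -0.0717]
2 [ 44.1 -35.6  -5.3] [-0.0001 -0.0001 -0.0717]
3 [ 46.6 -32.4  -5.3] [-0.0001 -0.0001 -0.0717]
4 [ 48.8 -28.9  -5.3] [-0.0001 -0.0001 -0.0717]
5 [ 50.7 -25.4  -5.3] [-0.0001 -0.0001 -0.0717]
6 [ 52.4 -21.7  -5.3] [-0.0001 -0.0001 -0.0717]
7 [ 53.8 -17.9  -5.3] [-0.0001 -0.0001 -0.0717]
8 [ 55.  -14.   -5.3] [-0.0001 -0.0001 -0.0717]
9 [ 55.8 -10.   -5.3] [-0.0001 -0.0001 -0.0717]
10 [56.4 -6.  -5.3] [-0.0001 -0.0001 -0.0717]
11 [56.7 -1.9 -5.3] [-0.0001 -0.0001 -0.0717]
12 [56.7  2.2 -5.3] [-0.0001 -0.0001 -0.0717]
```

Request:
drive_tool(steps=[{"dx":38,"dy":-42,"dz":-6,"wz":-0.072},{"dx":41,"dy":-39,"dz":-6,"wz":-0.072},{"dx":44,"dy":-36,"dz":-6,"wz":-0.072},{"dx":47,"dy":-32,"dz":-6,"wz":-0.072},{"dx":49,"dy":-29,"dz":-6,"wz":-0.072},{"dx":51,"dy":-25,"dz":-5,"wz":-0.072},{"dx":52,"dy":-22,"dz":-5,"wz":-0.072},{"dx":54,"dy":-18,"dz":-5,"wz":-0.072},{"dx":55,"dy":-14,"dz":-5,"wz":-0.072},{"dx":56,"dy":-10,"dz":-5,"wz":-0.072},{"dx":56,"dy":-6,"dz":-5,"wz":-0.072},{"dx":57,"dy":-2,"dz":-5,"wz":-0.072},{"dx":57,"dy":2,"dz":-5,"wz":-0.072},{},{}])

```text
$.steps[0]: bad value
```

```bash
python3 - <<'E'
from h import *
show()
for n in ("top","wrist"):
    c=optics.calibration(n)
    if n=="wrist": 
        import pickle; pickle.dump(c,open("w1.pkl","wb"))
    cv2.imwrite(f"pics/{n}1.png",optics.camera(n)[:,:,::-1])
E
```

```text
t 0.15 tcp [ 0.2286 -0.4998  0.2307] yaw x 24.57 z [-0.     0.001 -1.   ] F [-0.1  0.1  1.1] open 1.002
```

View pics/wrist1.png

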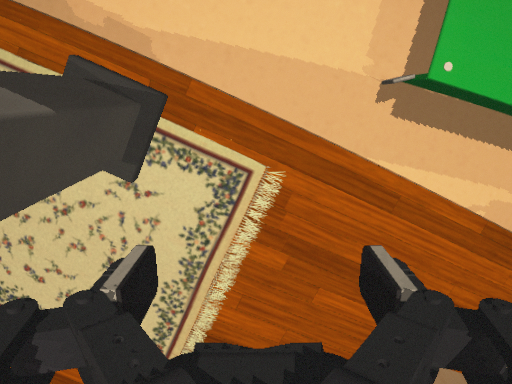

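View pics/top1.png

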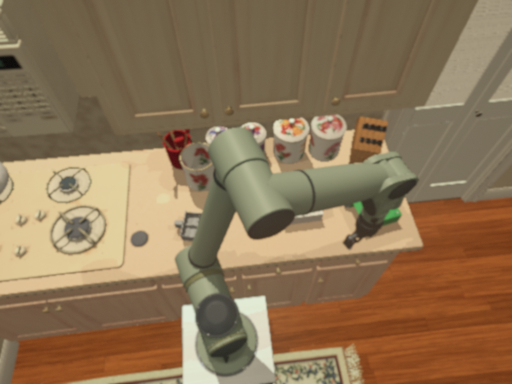

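The call was refused, so all seven fields are needed in every row. The green decoy at wrist pixel (480,50) is not the target.

Request:
drive_tool(steps=[{"hand":85,"dx":38,"dy":-42,"dz":-6,"wx":0,"wy":0,"wz":-0.072},{"hand":85,"dx":41,"dy":-39,"dz":-6,"wx":0,"wy":0,"wz":-0.072},{"hand":85,"dx":44,"dy":-36,"dz":-6,"wx":0,"wy":0,"wz":-0.072},{"hand":85,"dx":47,"dy":-32,"dz":-6,"wx":0,"wy":0,"wz":-0.072},{"hand":85,"dx":49,"dy":-29,"dz":-6,"wx":0,"wy":0,"wz":-0.072},{"hand":85,"dx":51,"dy":-25,"dz":-5,"wx":0,"wy":0,"wz":-0.072},{"hand":85,"dx":52,"dy":-22,"dz":-5,"wx":0,"wy":0,"wz":-0.072},{"hand":85,"dx":54,"dy":-18,"dz":-5,"wx":0,"wy":0,"wz":-0.072},{"hand":85,"dx":55,"dy":-14,"dz":-5,"wx":0,"wy":0,"wz":-0.072},{"hand":85,"dx":56,"dy":-10,"dz":-5,"wx":0,"wy":0,"wz":-0.072},{"hand":85,"dx":56,"dy":-6,"dz":-5,"wx":0,"wy":0,"wz":-0.072},{"hand":85,"dx":57,"dy":-2,"dz":-5,"wx":0,"wy":0,"wz":-0.072},{"hand":85,"dx":57,"dy":2,"dz":-5,"wx":0,"wy":0,"wz":-0.072},{"hand":85,"dx":0,"dy":0,"dz":0,"wx":0,"wy":0,"wz":0}])

```text
clock: 2.0
tcp_pos: [0.4562, 0.2258, 0.3038]
tcp_rot: [0.767, 0.642, 0.003, 0.003]
ft_force: [-0.4, 0.7, -0.4]
opening: 0.994
```

```bash
python3 - <<'E'
from h import *
show()
for n in ("top","wrist"):
    c=optics.calibration(n)
    if n=="wrist": 
        import pickle; pickle.dump(c,open("w2.pkl","wb"))
    cv2.imwrite(f"pics/{n}2.png",optics.camera(n)[:,:,::-1])
E
```

```text
t 2.0 tcp [0.4562 0.2258 0.3038] yaw x 79.82 z [ 0.009 -0.    -1.   ] F [-0.4  0.7 -0.4] open 0.994
```

View pics/wrist2.png

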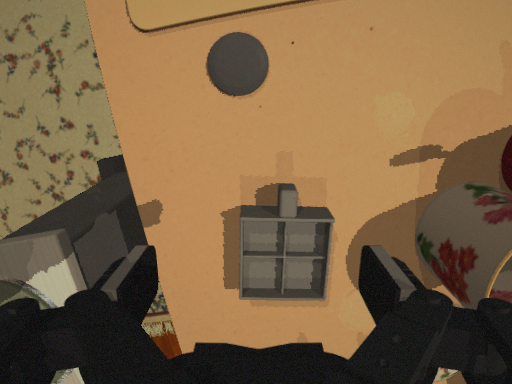

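View pics/top2.png

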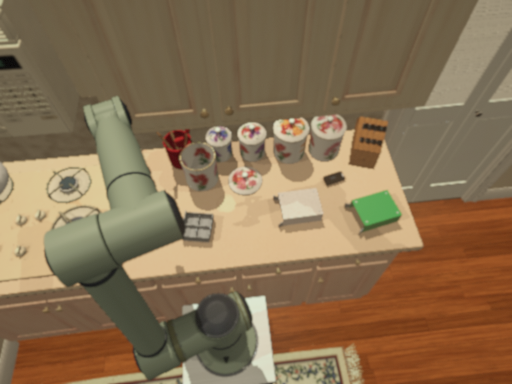

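Wrist view: tray centred at about (285,255), fin at (288,198), burner cap at (238,63). Top view: tray at (198,227), white housing at (299,207), with its cheeks on the left (open end towards the tray), and the green decoy at (376,209). Next, close crops.

```bash
python3 - <<'E'
import cv2
a=cv2.imread("pics/wrist2.png")[170:310,220:350]
cv2.imwrite("pics/w2c.png",cv2.resize(a,None,fx=4,fy=4,interpolation=cv2.INTER_CUBIC))
a=cv2.imread("pics/top2.png")[170:250,170:340]
cv2.imwrite("pics/t2c.png",cv2.resize(a,(170*4,80*4),interpolation=cv2.INTER_CUBIC))
E
```

```text
(no output)
```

View pics/w2c.png

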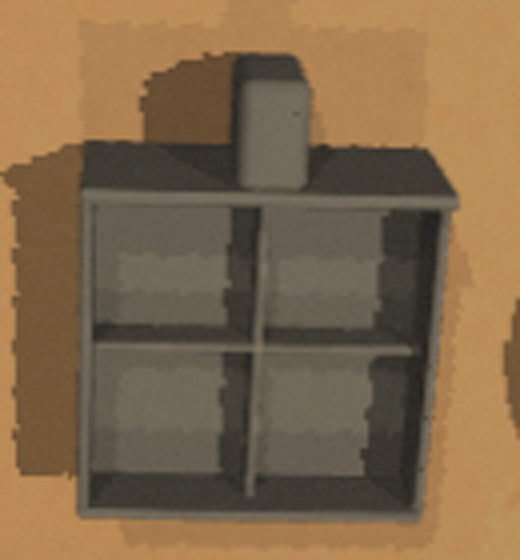

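View pics/t2c.png

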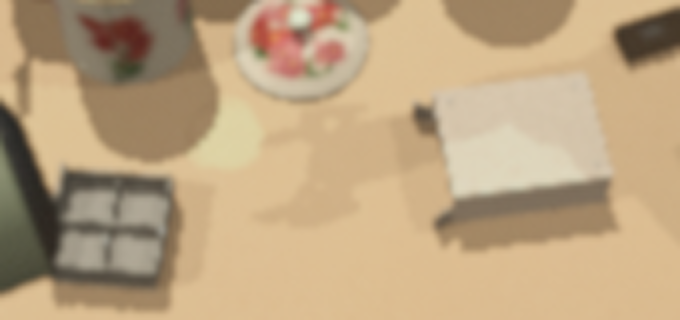

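```bash
python3 - <<'E'
from h import *
import pickle
c=pickle.load(open("w2.pkl","rb"))
P={}
for n,u,v,z in [("rearL",78,518,.045),("rearR",421,520,.045),("panL",81,190,.054),("panR",459,197,.054),("finEndL",241,79,.054),("finEndR",308,81,.054),("finRootL",240,185,.054),("finRootR",307,187,.054)]:
    P[n]=onz(c,220+u/4,170+v/4,z); print(n,P[n].round(4))
d=lambda a,b:P[b]-P[a]
for a,b in [("rearL","rearR"),("panL","panR"),("panL","rearL"),("panR","rearR"),("finRootL","finEndL"),("finRootR","finEndR")]:
    v=d(a,b); print(a,b,np.linalg.norm(v).round(4),np.degrees(np.arctan2(v[1],v[0])).round(1))
print("capwrist",onz(c,238,64,.009))
c=optics.calibration("top")
Q=np.array([onz(c,170+u/4,170+v/4,.062) for u,v in [(432,90),(585,73),(610,182),(455,198)]]); print(Q.round(4))
print("centre",Q.mean(0))
for i,j in [(0,1),(3,2),(3,0),(2,1)]:
    v=Q[j]-Q[i]; print(np.linalg.norm(v).round(4),np.degrees(np.arctan2(v[1],v[0])).round(1))
c=optics.calibration("top")
for u,v,z in [(63,172,.054),(172,180,.045),(160,285,.045),(50,275,.054)]: print(onz(c,170+u/4,170+v/4,z).round(4))
E
```

```text
rearL [0.3995 0.0396 0.045 ]
rearR [0.5124 0.0169 0.045 ]
panL [0.4241 0.1565 0.054 ]
panR [0.5365 0.1332 0.054 ]
finEndL [0.4771 0.1819 0.054 ]
finEndR [0.4965 0.1777 0.054 ]
finRootL [0.4715 0.1494 0.054 ]
finRootR [0.4913 0.145  0.054 ]
rearL rearR 0.1152 -11.4
panL panR 0.1148 -11.7
panL rearL 0.1198 -101.9
panR rearR 0.1191 -101.7
finRootL finEndL 0.0331 80.2
finRootR finEndR 0.0331 80.9
capwrist [0.45399922 0.33405401 0.009     ]
[[ 0.5704 -0.2712  0.062 ]
 [ 0.5721 -0.4396  0.062 ]
 [ 0.4368 -0.4395  0.062 ]
 [ 0.4372 -0.2762  0.062 ]]
centre [ 0.50413319 -0.35664984  0.062     ]
0.1684 -89.4
0.1633 -90.1
0.1333 2.2
0.1353 -0.0
[0.5209 0.129  0.054 ]
[0.5026 0.016  0.045 ]
[0.3829 0.0348 0.045 ]
[0.4031 0.1443 0.054 ]
```

```bash
python3 -c "
from h import *
show(); plan([.5,-.20,.30],90,9)"
```

```text
t 2.1 tcp [0.4552 0.2228 0.3036] yaw x 79.58 z [ 0.008 -0.002 -1.   ] F [-0.3  0.1 -0.8] open 0.996
0 [-45.3  13.4   0.5] [ 0.0009  0.0001 -0.0202]
1 [-45.6  12.5   0.5] [ 0.0009  0.0001 -0.0202]
2 [-45.8  11.5   0.5] [ 0.0009  0.0001 -0.0202]
3 [-46.   10.6   0.5] [ 0.0009  0.0001 -0.0202]
4 [-46.2   9.7   0.5] [ 0.0009  0.0001 -0.0202]
5 [-46.4   8.7   0.5] [ 0.0009  0.0001 -0.0202]
6 [-46.6   7.8   0.4] [ 0.0009  0.0001 -0.0202]
7 [-46.7   6.9   0.4] [ 0.0009  0.0001 -0.0202]
8 [-46.9   5.9   0.4] [ 0.0009  0.0001 -0.0202]
```

Request:
drive_tool(steps=[{"hand":85,"dx":-45,"dy":13,"dz":0,"wx":0,"wy":0,"wz":-0.02},{"hand":85,"dx":-46,"dy":12,"dz":0,"wx":0,"wy":0,"wz":-0.02},{"hand":85,"dx":-46,"dy":12,"dz":0,"wx":0,"wy":0,"wz":-0.02},{"hand":85,"dx":-46,"dy":11,"dz":0,"wx":0,"wy":0,"wz":-0.02},{"hand":85,"dx":-46,"dy":10,"dz":0,"wx":0,"wy":0,"wz":-0.02},{"hand":85,"dx":-46,"dy":9,"dz":0,"wx":0,"wy":0,"wz":-0.02},{"hand":85,"dx":-47,"dy":8,"dz":0,"wx":0,"wy":0,"wz":-0.02},{"hand":85,"dx":-47,"dy":7,"dz":0,"wx":0,"wy":0,"wz":-0.02},{"hand":85,"dx":-47,"dy":6,"dz":0,"wx":0,"wy":0,"wz":-0.02},{"hand":85,"dx":0,"dy":0,"dz":0,"wx":0,"wy":0,"wz":0},{"hand":85,"dx":0,"dy":0,"dz":0,"wx":0,"wy":0,"wz":0}])

```text
clock: 3.48
tcp_pos: [0.487, -0.2261, 0.3052]
tcp_rot: [0.715, 0.699, 0.0, 0.003]
ft_force: [0.3, 1.0, 0.7]
opening: 0.995
```

```bash
python3 - <<'E'
from h import *
import pickle
show()
c=optics.calibration("wrist"); pickle.dump(c,open("w3.pkl","wb"))
cv2.imwrite(f"pics/wrist3.png",optics.camera("wrist")[:,:,::-1])
E
```

```text
t 3.48 tcp [ 0.487  -0.2261  0.3052] yaw x 88.72 z [ 0.005 -0.004 -1.   ] F [0.3 1.  0.7] open 0.995
```

View pics/wrist3.png

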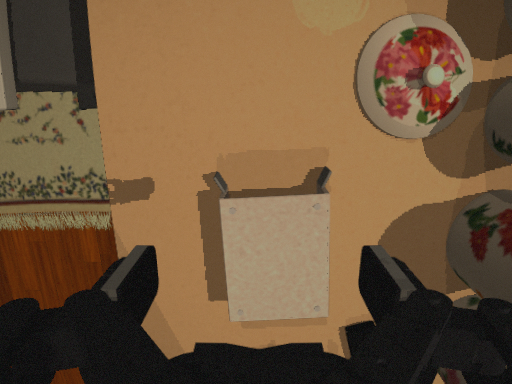

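The housing's white roof has corners near (220,198), (329,194), (328,317) and (229,321). The cheeks are at (221,185) and (325,180), so the mouth faces up in the image (towards +y). The lid is at (415,76), clear of the corridor.

```bash
python3 - <<'E'
from h import *
import pickle
c=pickle.load(open("w3.pkl","rb"))
im=cv2.imread("pics/wrist3.png"); hsv=cv2.cvtColor(im,cv2.COLOR_BGR2HSV)
m=((hsv[...,1]<75)&(hsv[...,2]>110)).astype(np.uint8); m[:180]=0; m[335:]=0; m[:,:200]=0; m[:,345:]=0
m=cv2.morphologyEx(m,cv2.MORPH_OPEN,np.ones((5,5)))
cs,_=cv2.findContours(m,0,2); k=max(cs,key=cv2.contourArea); print(cv2.contourArea(k))
ap=cv2.approxPolyDP(k,6,True)[:,0]; print(ap.tolist())
cr=cv2.resize(im[160:340,200:350],None,fx=4,fy=4,interpolation=cv2.INTER_CUBIC)[:600]
cv2.imwrite("pics/w3c.png",cr[:600])
Q=np.array([onz(c,u,v,.062) for u,v in ap]); print(Q.round(4),Q.mean(0).round(4))
for i in range(len(Q)):
    v=Q[(i+1)%len(Q)]-Q[i]; print(np.linalg.norm(v).round(4),np.degrees(np.arctan2(v[1],v[0])).round(1))
E
```

```text
24.5
[[230, 208], [234, 213]]
[[ 0.4543 -0.2845  0.062 ]
 [ 0.4588 -0.2908  0.062 ]] [ 0.4565 -0.2877  0.062 ]
0.0077 -54.9
0.0077 125.1
```

View pics/w3c.png

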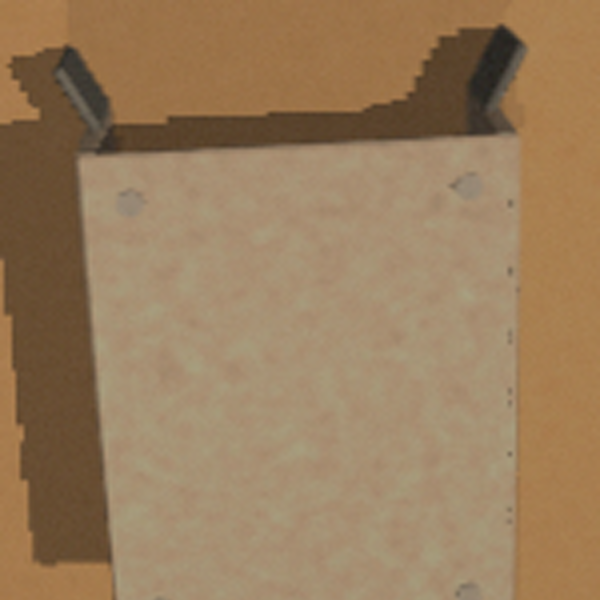

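```bash
python3 - <<'E'
from h import *
import pickle
c=pickle.load(open("w3.pkl","rb"))
im=cv2.imread("pics/wrist3.png"); hsv=cv2.cvtColor(im,cv2.COLOR_BGR2HSV)
print(hsv[250,280],hsv[250,345],hsv[300,250])
m=((hsv[...,1]<105)&(hsv[...,2]>90)).astype(np.uint8); m[:180]=0; m[335:]=0; m[:,:200]=0; m[:,345:]=0
m=cv2.morphologyEx(m,cv2.MORPH_CLOSE,np.ones((5,5)))
cs,_=cv2.findContours(m,0,2); k=max(cs,key=cv2.contourArea); print(cv2.contourArea(k))
ap=cv2.approxPolyDP(cv2.convexHull(k),6,True)[:,0]; print(ap.tolist())
for pts in (ap,[(219.7,198.4),(329.7,193.2),(328.3,317),(229.3,321)]):
    Q=np.array([onz(c,u,v,.062) for u,v in pts]); print(Q.round(4).tolist(),Q.mean(0).round(4))
    for i in range(len(Q)):
        v=Q[(i+1)%len(Q)]-Q[i]; print(np.linalg.norm(v).round(4),np.degrees(np.arctan2(v[1],v[0])).round(1))
a,b=onz(c,200+65/4,160+58/4,.034),onz(c,200+513/4,160+38/4,.034); print("cheeks",a,b,(a+b)/2)
E
```

```text
[ 16  77 169] [ 15 136 167] [ 18  75 164]
12938.0
[[327, 180], [328, 315], [230, 321], [216, 180]]
[[0.5678, -0.2533, 0.062], [0.5761, -0.4363, 0.062], [0.4468, -0.4415, 0.062], [0.4397, -0.2503, 0.062]] [ 0.5076 -0.3453  0.062 ]
0.1832 -87.4
0.1295 -177.7
0.1914 92.1
0.1281 -1.4
[[0.4428, -0.2724, 0.062], [0.5715, -0.2692, 0.062], [0.5767, -0.4394, 0.062], [0.4458, -0.4415, 0.062]] [ 0.5092 -0.3556  0.062 ]
0.1287 1.4
0.1703 -88.2
0.1308 -179.1
0.1691 91.0
cheeks [ 0.43687564 -0.25000952  0.034     ] [ 0.57471573 -0.24693698  0.034     ] [ 0.50579569 -0.24847325  0.034     ]
```

```bash
python3 -c "
from h import *
show(); plan([.485,.166,.14],78.3,9)"
```

```text
t 3.52 tcp [ 0.4872 -0.226   0.3053] yaw x 88.76 z [ 0.005 -0.004 -1.   ] F [-0.2  0.3  0.3] open 0.995
0 [43.6 -1.3 18.2] [0.0006 0.0004 0.0203]
1 [43.6 -2.1 18.2] [0.0006 0.0004 0.0203]
2 [43.5 -3.  18.2] [0.0006 0.0004 0.0203]
3 [43.4 -3.9 18.2] [0.0006 0.0004 0.0203]
4 [43.3 -4.8 18.3] [0.0006 0.0004 0.0203]
5 [43.2 -5.6 18.3] [0.0006 0.0004 0.0203]
6 [43.1 -6.5 18.3] [0.0006 0.0004 0.0203]
7 [43.  -7.4 18.3] [0.0006 0.0004 0.0203]
8 [42.8 -8.2 18.3] [0.0006 0.0004 0.0203]
```

Request:
drive_tool(steps=[{"hand":85,"dx":44,"dy":-1,"dz":10,"wx":0,"wy":0,"wz":0.02},{"hand":85,"dx":44,"dy":-2,"dz":10,"wx":0,"wy":0,"wz":0.02},{"hand":85,"dx":44,"dy":-3,"dz":15,"wx":0,"wy":0,"wz":0.02},{"hand":85,"dx":44,"dy":-4,"dz":20,"wx":0,"wy":0,"wz":0.02},{"hand":85,"dx":44,"dy":-5,"dz":20,"wx":0,"wy":0,"wz":0.02},{"hand":85,"dx":44,"dy":-6,"dz":20,"wx":0,"wy":0,"wz":0.02},{"hand":85,"dx":44,"dy":-6,"dz":20,"wx":0,"wy":0,"wz":0.02},{"hand":85,"dx":40,"dy":-7,"dz":20,"wx":0,"wy":0,"wz":0.02},{"hand":85,"dx":20,"dy":-6,"dz":10,"wx":0,"wy":0,"wz":0.02},{"hand":85,"dx":0,"dy":0,"dz":0,"wx":0,"wy":0,"wz":0}])

```text
clock: 4.78
tcp_pos: [0.4762, 0.1642, 0.1572]
tcp_rot: [0.773, 0.635, 0.002, 0.005]
ft_force: [-0.3, -0.3, -0.1]
opening: 0.996
```

```bash
python3 - <<'E'
from h import *
import pickle
show(); plan([.485,.166,.14],78.3,1);
c=optics.calibration("wrist"); pickle.dump(c,open("w4.pkl","wb"))
im=optics.camera("wrist")[:,:,::-1]
cv2.imwrite(f"pics/wrist4.png",im)
E
```

```text
t 4.78 tcp [0.4762 0.1642 0.1572] yaw x 78.82 z [ 0.01  -0.005 -1.   ] F [-0.3 -0.3 -0.1] open 0.996
0 [ 3.5  8.1 17.3] [0.0103 0.0028 0.0091]
```

View pics/wrist4.png

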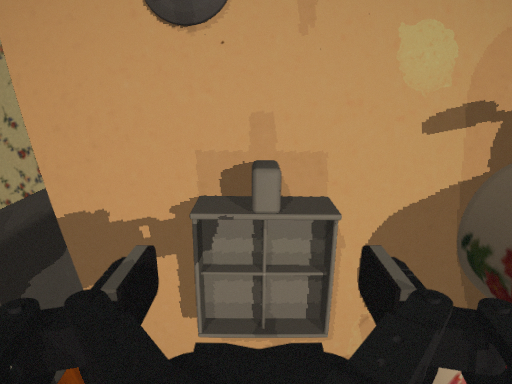

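Fin at about (266,187), tray centred at about (266,275). I'll re-measure from this closer view.

```bash
python3 - <<'E'
from h import *
import pickle
im=cv2.imread("pics/wrist4.png")
cv2.imwrite("pics/w4c.png",cv2.resize(im[150:350,180:350],(510,600),interpolation=cv2.INTER_CUBIC))
c=pickle.load(open("w4.pkl","rb"))
for n,u,v,z in [("fEndL",252.5,168,.054),("fEndR",279.5,168,.054),("fRootL",252.5,211,.054),("fRootR",280,211,.054),("panL",192,216,.054),("panR",339,216,.054),("rL",200,337,.045),("rR",329,337,.045)]:
    print(n,onz(c,u,v,z).round(4))
E
```

```text
fEndL [0.4771 0.1821 0.054 ]
fEndR [0.4963 0.1783 0.054 ]
fRootL [0.4705 0.1499 0.054 ]
fRootR [0.4908 0.1457 0.054 ]
panL [0.4249 0.1549 0.054 ]
panR [0.5343 0.1328 0.054 ]
rL [0.4005 0.0399 0.045 ]
rR [0.5133 0.0163 0.045 ]
```

View pics/w4c.png

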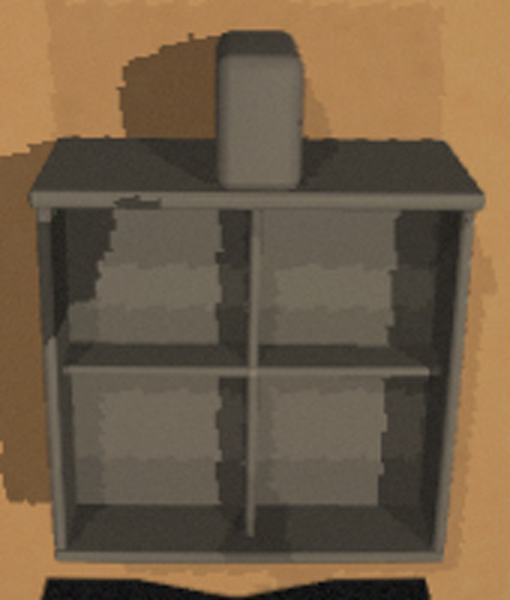

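Request:
drive_tool(steps=[{"hand":85,"dx":3,"dy":8,"dz":17,"wx":0.01,"wy":0.003,"wz":0.009},{"hand":85,"dx":0,"dy":0,"dz":25,"wx":0,"wy":0,"wz":0},{"hand":85,"dx":0,"dy":0,"dz":25,"wx":0,"wy":0,"wz":0},{"hand":85,"dx":0,"dy":0,"dz":15,"wx":0,"wy":0,"wz":0},{"hand":85,"dx":0,"dy":0,"dz":0,"wx":0,"wy":0,"wz":0}])

```text
clock: 5.45
tcp_pos: [0.4895, 0.1613, 0.0728]
tcp_rot: [0.778, 0.628, 0.002, 0.001]
ft_force: [0.2, -0.1, -0.5]
opening: 0.997
```

```bash
python3 -c "
from h import *
show(); plan([.485,.1655,.017],78.3,1)"
```

```text
t 5.45 tcp [0.4895 0.1613 0.0728] yaw x 77.83 z [ 0.005  0.001 -1.   ] F [ 0.2 -0.1 -0.5] open 0.997
0 [ 3.1 -5.6 55.8] [ 0.0043 -0.0016 -0.0082]
```

Request:
drive_tool(steps=[{"hand":85,"dx":3,"dy":-5,"dz":5,"wx":0.004,"wy":-0.001,"wz":-0.008},{"hand":85,"dx":0,"dy":0,"dz":20,"wx":0,"wy":0,"wz":0},{"hand":85,"dx":0,"dy":0,"dz":15,"wx":0,"wy":0,"wz":0},{"hand":85,"dx":0,"dy":0,"dz":5,"wx":0,"wy":0,"wz":0},{"hand":85,"dx":0,"dy":0,"dz":0,"wx":0,"wy":0,"wz":0}])

```text
clock: 6.08
tcp_pos: [0.4876, 0.1652, 0.028]
tcp_rot: [0.776, 0.631, 0.002, 0.001]
ft_force: [-0.1, -0.0, 0.1]
opening: 0.996
```

```bash
python3 -c "
from h import *
show(); plan([.485,.1655,.017],78.3,1)"
```

```text
t 6.08 tcp [0.4876 0.1652 0.028 ] yaw x 78.22 z [ 0.004  0.002 -1.   ] F [-0.1 -0.   0.1] open 0.996
0 [-0.2 -2.7 11. ] [ 0.0034 -0.0025 -0.0014]
```

Now the final lowering, then close.

Request:
drive_tool(steps=[{"hand":85,"dx":0,"dy":-2.5,"dz":8,"wx":0.003,"wy":-0.002,"wz":0},{"hand":85,"dx":0,"dy":0,"dz":2,"wx":0,"wy":0,"wz":0},{"hand":30,"dx":0,"dy":0,"dz":0,"wx":0,"wy":0,"wz":0},{"hand":30,"dx":0,"dy":0,"dz":0,"wx":0,"wy":0,"wz":0},{"hand":30,"dx":0,"dy":0,"dz":0,"wx":0,"wy":0,"wz":0},{"hand":30,"dx":0,"dy":0,"dz":0,"wx":0,"wy":0,"wz":0}])

```text
clock: 6.82
tcp_pos: [0.4862, 0.166, 0.0187]
tcp_rot: [0.776, 0.631, 0.001, 0.001]
ft_force: [-0.6, 0.4, 0.2]
opening: 0.354
```

```bash
python3 -c "
from h import *
show(); plan([.485,.1655,.017],78.3,1)
cv2.imwrite('pics/wrist5.png',optics.camera('wrist')[:,:,::-1])"
```

```text
t 6.83 tcp [0.4862 0.166  0.0187] yaw x 78.23 z [ 0.003  0.001 -1.   ] F [-0.6  0.4  0.2] open 0.354
0 [-0.8 -1.   1.7] [ 0.0024 -0.0013 -0.0012]
```

View pics/wrist5.png

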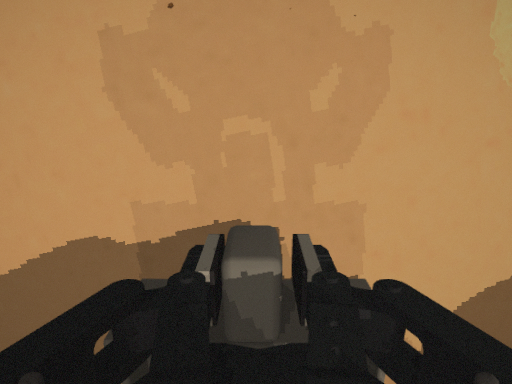

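The fin sits centred between the pads at (252,285). Closing now.

Request:
drive_tool(steps=[{"hand":15,"dx":0,"dy":0,"dz":0,"wx":0,"wy":0,"wz":0},{"hand":15,"dx":0,"dy":0,"dz":0,"wx":0,"wy":0,"wz":0},{"hand":15,"dx":0,"dy":0,"dz":0,"wx":0,"wy":0,"wz":0},{"hand":15,"dx":0,"dy":0,"dz":0,"wx":0,"wy":0,"wz":0}])

```text
clock: 7.38
tcp_pos: [0.4861, 0.166, 0.0189]
tcp_rot: [0.776, 0.631, 0.001, 0.0]
ft_force: [0.6, -0.2, 1.1]
opening: 0.248
```

```bash
python3 -c "
from h import *
show()"
```

```text
t 7.38 tcp [0.4861 0.166  0.0189] yaw x 78.23 z [ 0.002  0.001 -1.   ] F [ 0.6 -0.2  1.1] open 0.248
```

```bash
python3 -c "
from h import *
plan([.503,-.0895,.0187],91.3,12)
c=optics.calibration('wrist');import pickle
c=pickle.load(open('w3.pkl','rb'));print('lid',onz(c,359,88,.01),onz(c,415,76,.01))"
```

```text
0 [-20.6   5.7   0. ] [ 0.0002 -0.0001 -0.019 ]
1 [-20.7   5.3   0. ] [ 0.0002 -0.0001 -0.019 ]
2 [-20.8   4.9   0. ] [ 0.0002 -0.0001 -0.019 ]
3 [-20.8   4.5   0. ] [ 0.0002 -0.0001 -0.019 ]
4 [-20.9   4.1   0. ] [ 0.0002 -0.0001 -0.019 ]
5 [-21.    3.7   0. ] [ 0.0002 -0.0001 -0.019 ]
6 [-21.1   3.3   0. ] [ 0.0002 -0.0001 -0.019 ]
7 [-21.1   2.9   0. ] [ 0.0002 -0.0001 -0.019 ]
8 [-21.2   2.5   0. ] [ 0.0002 -0.0001 -0.019 ]
9 [-21.2   2.1   0. ] [ 0.0002 -0.0001 -0.019 ]
10 [-21.3   1.7   0. ] [ 0.0002 -0.0001 -0.019 ]
11 [-21.3   1.3   0. ] [ 0.0002 -0.0001 -0.019 ]
lid [ 0.61573659 -0.14959728  0.01      ] [ 0.68689762 -0.13476017  0.01      ]
```

The lid's near edge is at x≈0.61 and the tray's path stays under 0.57. First half of the drag:

Request:
drive_tool(steps=[{"hand":15,"dx":-10,"dy":3,"dz":0,"wx":0,"wy":0,"wz":-0.01},{"hand":15,"dx":-20,"dy":5,"dz":0,"wx":0,"wy":0,"wz":-0.02},{"hand":15,"dx":-21,"dy":5,"dz":0,"wx":0,"wy":0,"wz":-0.02},{"hand":15,"dx":-21,"dy":5,"dz":0,"wx":0,"wy":0,"wz":-0.02},{"hand":15,"dx":-21,"dy":4,"dz":0,"wx":0,"wy":0,"wz":-0.02},{"hand":15,"dx":-21,"dy":4,"dz":0,"wx":0,"wy":0,"wz":-0.02},{"hand":15,"dx":-15,"dy":2,"dz":0,"wx":0,"wy":0,"wz":-0.02}])

```text
clock: 8.25
tcp_pos: [0.4945, 0.0288, 0.0189]
tcp_rot: [0.731, 0.683, 0.002, 0.0]
ft_force: [-0.1, 0.8, 0.5]
opening: 0.252
```

```bash
python3 -c "
from h import *
show()
plan([.503,-.0895,.0187],91.3,8)"
```

```text
t 8.25 tcp [0.4945 0.0288 0.0189] yaw x 86.09 z [ 0.002  0.002 -1.   ] F [-0.1  0.8  0.5] open 0.252
0 [-14.7   2.1  -0. ] [ 0.0003 -0.0003 -0.0114]
1 [-14.7   1.9  -0. ] [ 0.0003 -0.0003 -0.0114]
2 [-14.7   1.7   0. ] [ 0.0003 -0.0003 -0.0114]
3 [-14.7   1.6   0. ] [ 0.0003 -0.0003 -0.0114]
4 [-14.8   1.4   0. ] [ 0.0003 -0.0003 -0.0114]
5 [-14.8   1.2   0. ] [ 0.0003 -0.0003 -0.0114]
6 [-14.8   1.1   0. ] [ 0.0003 -0.0003 -0.0114]
7 [-14.8   0.9   0. ] [ 0.0003 -0.0003 -0.0114]
```

Request:
drive_tool(steps=[{"hand":15,"dx":-15,"dy":2,"dz":0,"wx":0,"wy":0,"wz":-0.013},{"hand":15,"dx":-15,"dy":2,"dz":0,"wx":0,"wy":0,"wz":-0.012},{"hand":15,"dx":-15,"dy":2,"dz":0,"wx":0,"wy":0,"wz":-0.012},{"hand":15,"dx":-15,"dy":2,"dz":0,"wx":0,"wy":0,"wz":-0.012},{"hand":15,"dx":-15,"dy":1,"dz":0,"wx":0,"wy":0,"wz":-0.012},{"hand":15,"dx":-15,"dy":1,"dz":0,"wx":0,"wy":0,"wz":-0.01},{"hand":15,"dx":-10,"dy":1,"dz":0,"wx":0,"wy":0,"wz":-0.01},{"hand":15,"dx":-3,"dy":0,"dz":0,"wx":0,"wy":0,"wz":0},{"hand":15,"dx":0,"dy":0,"dz":0,"wx":0,"wy":0,"wz":0}])

```text
clock: 9.38
tcp_pos: [0.5007, -0.0831, 0.0189]
tcp_rot: [0.702, 0.712, 0.001, 0.0]
ft_force: [0.8, -0.5, -0.1]
opening: 0.255
```

```bash
python3 - <<'E'
from h import *
show()
plan([.503,-.0895,.0187],91.3,1)
cs=optics.calibration("scene")
im=optics.camera("scene")[:,:,::-1]; cv2.imwrite("pics/scene6.png",im)
cv2.imwrite("pics/s6c.png",cv2.resize(im[140:260,220:360],(700,600),interpolation=cv2.INTER_CUBIC))
im=optics.camera("top")[:,:,::-1]; cv2.imwrite("pics/t6c.png",cv2.resize(im[170:250,170:340],None,fx=4,fy=4,interpolation=cv2.INTER_CUBIC))
E
```

```text
t 9.38 tcp [ 0.5007 -0.0831  0.0189] yaw x 90.75 z [ 0.002  0.002 -1.   ] F [ 0.8 -0.5 -0.1] open 0.255
0 [-6.4  2.2  0.2] [ 0.0017 -0.0016 -0.0096]
```

View pics/s6c.png

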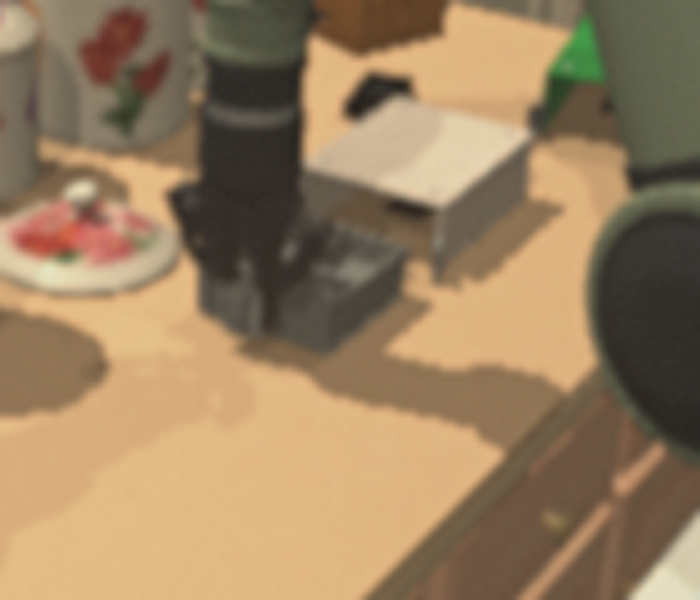

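View pics/t6c.png

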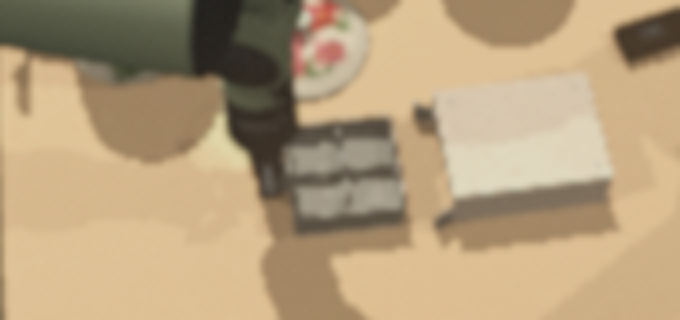

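```bash
python3 - <<'E'
from h import *
c=optics.calibration("top")
f=lambda u,v,z:onz(c,170+u/4,170+v/4,z)
a,b=f(388,122,.045),f(404,223,.045); d,e=f(432,90,.062),f(455,198,.062)
for p,q in((a,b),(d,e)):
    v=p-q;print(p.round(4),q.round(4),((p+q)/2).round(4),np.linalg.norm(v).round(4),np.degrees(np.arctan2(v[1],v[0])).round(1))
E
```

```text
[ 0.5461 -0.2203  0.045 ] [ 0.4232 -0.2213  0.045 ] [ 0.4846 -0.2208  0.045 ] 0.1229 0.5
[ 0.5704 -0.2712  0.062 ] [ 0.4372 -0.2762  0.062 ] [ 0.5038 -0.2737  0.062 ] 0.1333 2.2
```

Request:
drive_tool(steps=[{"hand":15,"dx":-5,"dy":2,"dz":0,"wx":0,"wy":0,"wz":-0.009},{"hand":15,"dx":-2,"dy":0,"dz":0,"wx":0,"wy":0,"wz":0},{"hand":15,"dx":0,"dy":0,"dz":0,"wx":0,"wy":0,"wz":0}])

```text
clock: 9.85
tcp_pos: [0.5027, -0.0892, 0.0188]
tcp_rot: [0.698, 0.716, 0.001, -0.0]
ft_force: [-2.1, 0.0, 1.7]
opening: 0.252
```

```bash
cat >> h.py <<'E'
C=np.array([.509,-.3555]); U=np.array([np.cos(np.radians(-88.7)),np.sin(np.radians(-88.7))]); V=np.array([-U[1],U[0]])
def dk(a=.081):
    s=sensors.state(); d=np.array(s["tcp_pos"])[:2]-C; F=np.array(s["ft_force"])
    print("tcp dock x %.1f y %.1f  tray x %.1f  F along %.1f lat %.1f z %.1f  yawerr %.2f torq z %.2f"%(1e3*d@U,1e3*d@V,1e3*(d@U+a),F[:2]@U,F[:2]@V,F[2],np.degrees(np.arctan2(*(R.from_quat(s["tcp_rot"]).as_matrix()[[1,0],0])))-91.3,s["wrist_torque"][2]))
E
python3 -c "
from h import *
show();dk()"
```

```text
t 9.85 tcp [ 0.5027 -0.0892  0.0188] yaw x 91.42 z [ 0.001  0.002 -1.   ] F [-2.1  0.   1.7] open 0.252
tcp dock x -266.4 y -0.2  tray x -185.4  F along -0.1 lat -2.1 z 1.7  yawerr 0.12 torq z -0.04
```

Request:
drive_tool(steps=[{"hand":15,"dx":-6,"dy":0,"dz":0,"wx":0,"wy":0,"wz":0},{"hand":15,"dx":-6,"dy":0,"dz":0,"wx":0,"wy":0,"wz":0},{"hand":15,"dx":-6,"dy":0,"dz":0,"wx":0,"wy":0,"wz":0},{"hand":15,"dx":-4,"dy":0,"dz":0,"wx":0,"wy":0,"wz":0},{"hand":15,"dx":-4,"dy":0,"dz":0,"wx":0,"wy":0,"wz":0},{"hand":15,"dx":-3,"dy":0,"dz":0,"wx":0,"wy":0,"wz":0}])

```text
clock: 10.6
tcp_pos: [0.5036, -0.1201, 0.0189]
tcp_rot: [0.698, 0.716, 0.001, -0.0]
ft_force: [0.1, 1.0, 1.8]
opening: 0.248
```

```bash
python3 -c "
from h import *
show();dk()"
```

```text
t 10.6 tcp [ 0.5036 -0.1201  0.0189] yaw x 91.43 z [ 0.001  0.002 -1.   ] F [0.1 1.  1.8] open 0.248
tcp dock x -235.5 y -0.0  tray x -154.5  F along -1.0 lat 0.1 z 1.8  yawerr 0.13 torq z -0.01
```

Request:
drive_tool(steps=[{"hand":15,"dx":-3,"dy":0,"dz":0,"wx":0,"wy":0,"wz":0},{"hand":15,"dx":-2,"dy":0,"dz":0,"wx":0,"wy":0,"wz":0},{"hand":15,"dx":-2,"dy":0,"dz":0,"wx":0,"wy":0,"wz":0}])

```text
clock: 10.98
tcp_pos: [0.5038, -0.1275, 0.0188]
tcp_rot: [0.698, 0.716, 0.001, -0.0]
ft_force: [-0.7, 0.5, 2.0]
opening: 0.249
```

```bash
python3 -c "
from h import *
dk()"
```

```text
tcp dock x -228.1 y -0.1  tray x -147.1  F along -0.5 lat -0.7 z 2.0  yawerr 0.14 torq z 0.01
```

Request:
drive_tool(steps=[{"hand":15,"dx":-2,"dy":0,"dz":0,"wx":0,"wy":0,"wz":0},{"hand":15,"dx":-2,"dy":0,"dz":0,"wx":0,"wy":0,"wz":0}])

```text
clock: 11.22
tcp_pos: [0.5039, -0.1316, 0.0189]
tcp_rot: [0.698, 0.716, 0.001, -0.0]
ft_force: [-0.2, 1.4, 1.9]
opening: 0.249
```

```bash
python3 -c "
from h import *
dk()"
```

```text
tcp dock x -224.0 y -0.1  tray x -143.0  F along -1.4 lat -0.2 z 1.9  yawerr 0.15 torq z 0.03
```

Request:
drive_tool(steps=[{"hand":15,"dx":-2,"dy":0,"dz":0,"wx":0,"wy":0,"wz":0},{"hand":15,"dx":-2,"dy":0,"dz":0,"wx":0,"wy":0,"wz":0}])

```text
clock: 11.48
tcp_pos: [0.504, -0.1358, 0.0189]
tcp_rot: [0.698, 0.716, 0.001, -0.0]
ft_force: [0.5, 0.4, 1.9]
opening: 0.252
```

Request:
drive_tool(steps=[{"hand":15,"dx":-2,"dy":0,"dz":0,"wx":0,"wy":0,"wz":0},{"hand":15,"dx":-2,"dy":0,"dz":0,"wx":0,"wy":0,"wz":0}])

```text
clock: 11.72
tcp_pos: [0.5041, -0.1401, 0.0189]
tcp_rot: [0.698, 0.716, 0.001, -0.0]
ft_force: [0.6, 0.5, 2.2]
opening: 0.249
```

```bash
python3 -c "
from h import *
dk()"
```

```text
tcp dock x -215.4 y -0.0  tray x -134.4  F along -0.4 lat 0.6 z 2.2  yawerr 0.16 torq z -0.01
```

The tray is 10 mm into the passage with no contact force, so the alignment is good. Going on carefully.

Request:
drive_tool(steps=[{"hand":15,"dx":-3,"dy":0,"dz":0,"wx":0,"wy":0,"wz":0},{"hand":15,"dx":-3,"dy":0,"dz":0,"wx":0,"wy":0,"wz":0},{"hand":15,"dx":-3,"dy":0,"dz":0,"wx":0,"wy":0,"wz":0}])

```text
clock: 12.1
tcp_pos: [0.5043, -0.1497, 0.0189]
tcp_rot: [0.698, 0.716, 0.001, -0.0]
ft_force: [-0.5, 1.0, 2.7]
opening: 0.248
```

```bash
python3 -c "
from h import *
dk()"
```

```text
tcp dock x -205.8 y 0.0  tray x -124.8  F along -1.0 lat -0.5 z 2.7  yawerr 0.16 torq z 0.00
```

Request:
drive_tool(steps=[{"hand":15,"dx":-3,"dy":0,"dz":0,"wx":0,"wy":0,"wz":0},{"hand":15,"dx":-3,"dy":0,"dz":0,"wx":0,"wy":0,"wz":0},{"hand":15,"dx":-3,"dy":0,"dz":0,"wx":0,"wy":0,"wz":0}])

```text
clock: 12.48
tcp_pos: [0.5046, -0.1595, 0.0189]
tcp_rot: [0.698, 0.716, 0.001, -0.0]
ft_force: [0.3, 1.4, 2.4]
opening: 0.251
```

```bash
python3 -c "
from h import *
dk()"
```

```text
tcp dock x -196.1 y 0.0  tray x -115.1  F along -1.4 lat 0.3 z 2.4  yawerr 0.15 torq z 0.02
```

Request:
drive_tool(steps=[{"hand":15,"dx":-3,"dy":0,"dz":0,"wx":0,"wy":0,"wz":0},{"hand":15,"dx":-3,"dy":0,"dz":0,"wx":0,"wy":0,"wz":0},{"hand":15,"dx":-3,"dy":0,"dz":0,"wx":0,"wy":0,"wz":0}])

```text
clock: 12.85
tcp_pos: [0.5048, -0.1691, 0.0189]
tcp_rot: [0.698, 0.716, 0.001, -0.0]
ft_force: [0.1, 1.7, 2.8]
opening: 0.248
```

Request:
drive_tool(steps=[{"hand":15,"dx":-3,"dy":0,"dz":0,"wx":0,"wy":0,"wz":0},{"hand":15,"dx":-3,"dy":0,"dz":0,"wx":0,"wy":0,"wz":0},{"hand":15,"dx":-3,"dy":0,"dz":0,"wx":0,"wy":0,"wz":0}])

```text
clock: 13.22
tcp_pos: [0.5051, -0.1787, 0.0188]
tcp_rot: [0.698, 0.716, 0.001, -0.0]
ft_force: [-0.7, 1.5, 3.0]
opening: 0.25
```

```bash
python3 -c "
from h import *
dk()"
```

```text
tcp dock x -176.9 y 0.1  tray x -95.9  F along -1.5 lat -0.7 z 3.0  yawerr 0.16 torq z -0.02
```

Request:
drive_tool(steps=[{"hand":15,"dx":-3,"dy":0,"dz":0,"wx":0,"wy":0,"wz":0},{"hand":15,"dx":-3,"dy":0,"dz":0,"wx":0,"wy":0,"wz":0},{"hand":15,"dx":-3,"dy":0,"dz":0,"wx":0,"wy":0,"wz":0},{"hand":15,"dx":0,"dy":0,"dz":0,"wx":0,"wy":0,"wz":0}])

```text
clock: 13.72
tcp_pos: [0.5054, -0.1888, 0.0189]
tcp_rot: [0.698, 0.716, 0.001, -0.0]
ft_force: [-0.3, -0.4, 1.3]
opening: 0.253
```

```bash
python3 -c "
from h import *
dk()"
```

```text
tcp dock x -166.7 y 0.2  tray x -85.7  F along 0.4 lat -0.3 z 1.3  yawerr 0.14 torq z 0.04
```

Request:
drive_tool(steps=[{"hand":50,"dx":0,"dy":0,"dz":0,"wx":0,"wy":0,"wz":0},{"hand":50,"dx":0,"dy":0,"dz":0,"wx":0,"wy":0,"wz":0},{"hand":50,"dx":0,"dy":0,"dz":0,"wx":0,"wy":0,"wz":0},{"hand":50,"dx":0,"dy":0,"dz":0,"wx":0,"wy":0,"wz":0}])

```text
clock: 14.22
tcp_pos: [0.5052, -0.1889, 0.0184]
tcp_rot: [0.698, 0.716, 0.001, -0.0]
ft_force: [0.1, -0.5, 0.3]
opening: 0.588
```

```bash
python3 -c "
from h import *
dk();show()"
```

```text
tcp dock x -166.6 y -0.0  tray x -85.6  F along 0.5 lat 0.1 z 0.3  yawerr 0.12 torq z -0.00
t 14.22 tcp [ 0.5052 -0.1889  0.0184] yaw x 91.42 z [ 0.001  0.002 -1.   ] F [ 0.1 -0.5  0.3] open 0.588
```

Request:
drive_tool(steps=[{"hand":50,"dx":8,"dy":0,"dz":0,"wx":0,"wy":0,"wz":0},{"hand":50,"dx":15,"dy":0,"dz":0,"wx":0,"wy":0,"wz":0},{"hand":50,"dx":15,"dy":0,"dz":0,"wx":0,"wy":0,"wz":0},{"hand":50,"dx":10,"dy":0,"dz":0,"wx":0,"wy":0,"wz":0},{"hand":0,"dx":0,"dy":0,"dz":0,"wx":0,"wy":0,"wz":0},{"hand":0,"dx":0,"dy":0,"dz":0,"wx":0,"wy":0,"wz":0},{"hand":0,"dx":0,"dy":0,"dz":0,"wx":0,"wy":0,"wz":0},{"hand":0,"dx":0,"dy":0,"dz":0,"wx":0,"wy":0,"wz":0},{"hand":0,"dx":0,"dy":0,"dz":0,"wx":0,"wy":0,"wz":0}])

```text
clock: 15.35
tcp_pos: [0.5039, -0.1372, 0.0186]
tcp_rot: [0.698, 0.716, 0.001, -0.0]
ft_force: [1.0, 0.3, 0.6]
opening: 0.0
```

```bash
python3 - <<'E'
from h import *
dk();show()
im=optics.camera("scene")[:,:,::-1]; 
cv2.imwrite("pics/s7c.png",cv2.resize(im[140:260,220:360],(700,600),interpolation=cv2.INTER_CUBIC))
cv2.imwrite("pics/w7.png",optics.camera("wrist")[:,:,::-1])
E
```

```text
tcp dock x -218.4 y -0.1  tray x -137.4  F along -0.3 lat 1.0 z 0.6  yawerr 0.16 torq z 0.01
t 15.35 tcp [ 0.5039 -0.1372  0.0186] yaw x 91.46 z [ 0.001  0.002 -1.   ] F [1.  0.3 0.6] open 0.0
```

View pics/s7c.png

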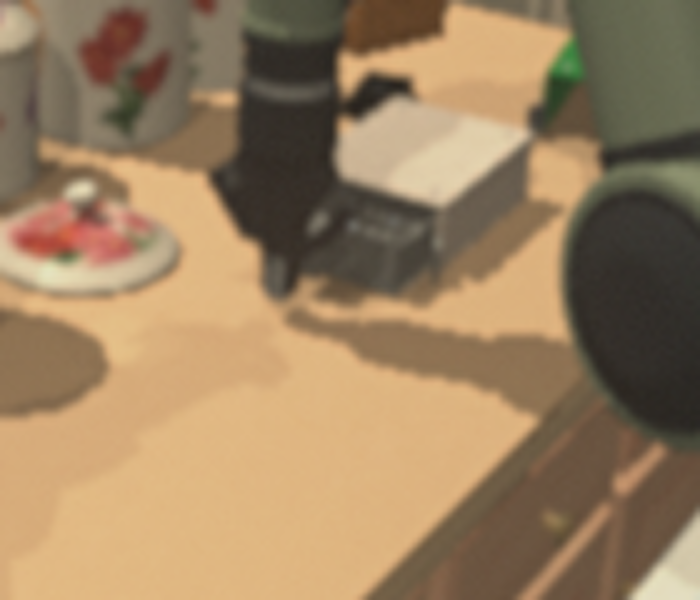

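View pics/w7.png

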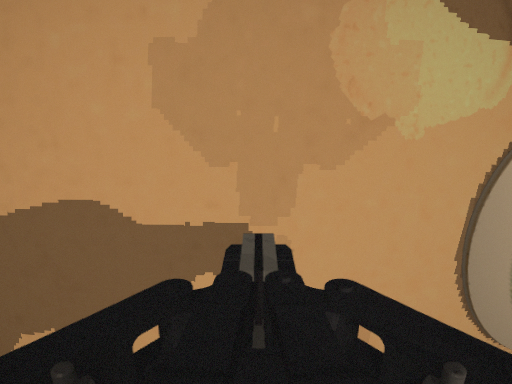

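The tray is in the mouth and the shut fingers are behind its fin. Approaching the end face:

Request:
drive_tool(steps=[{"hand":0,"dx":-7,"dy":0,"dz":0,"wx":0,"wy":0,"wz":0},{"hand":0,"dx":-6,"dy":0,"dz":0,"wx":0,"wy":0,"wz":0},{"hand":0,"dx":-3,"dy":0,"dz":0,"wx":0,"wy":0,"wz":0},{"hand":0,"dx":-2,"dy":0,"dz":0,"wx":0,"wy":0,"wz":0},{"hand":0,"dx":-2,"dy":0,"dz":0,"wx":0,"wy":0,"wz":0}])

```text
clock: 16.08
tcp_pos: [0.5044, -0.159, 0.0185]
tcp_rot: [0.698, 0.716, 0.001, -0.0]
ft_force: [0.1, -0.1, -0.2]
opening: 0.002
```

```bash
python3 -c "
from h import *
dk()"
```

```text
tcp dock x -196.6 y -0.1  tray x -115.6  F along 0.1 lat 0.1 z -0.2  yawerr 0.13 torq z -0.02
```

Request:
drive_tool(steps=[{"hand":0,"dx":-2,"dy":0,"dz":0,"wx":0,"wy":0,"wz":0},{"hand":0,"dx":-2,"dy":0,"dz":0,"wx":0,"wy":0,"wz":0},{"hand":0,"dx":-2,"dy":0,"dz":0,"wx":0,"wy":0,"wz":0}])

```text
clock: 16.45
tcp_pos: [0.5045, -0.165, 0.0184]
tcp_rot: [0.698, 0.716, 0.001, -0.0]
ft_force: [0.0, 0.9, 0.4]
opening: 0.0
```

Request:
drive_tool(steps=[{"hand":0,"dx":-2,"dy":0,"dz":0,"wx":0,"wy":0,"wz":0},{"hand":0,"dx":-2,"dy":0,"dz":0,"wx":0,"wy":0,"wz":0}])

```text
clock: 16.7
tcp_pos: [0.5045, -0.1687, 0.0185]
tcp_rot: [0.698, 0.716, 0.002, -0.001]
ft_force: [0.5, 1.3, 0.8]
opening: -0.004
```

```bash
python3 -c "
from h import *
dk()"
```

```text
tcp dock x -186.9 y -0.2  tray x -105.9  F along -1.3 lat 0.5 z 0.8  yawerr 0.17 torq z 0.02
```

Request:
drive_tool(steps=[{"hand":0,"dx":-2,"dy":0,"dz":0,"wx":0,"wy":0,"wz":0},{"hand":0,"dx":-2,"dy":0,"dz":0,"wx":0,"wy":0,"wz":0}])

```text
clock: 16.95
tcp_pos: [0.5046, -0.1725, 0.0184]
tcp_rot: [0.698, 0.716, 0.002, -0.001]
ft_force: [0.4, 4.6, 1.8]
opening: 0.001
```

Request:
drive_tool(steps=[{"hand":0,"dx":-2,"dy":0,"dz":0,"wx":0,"wy":0,"wz":0},{"hand":0,"dx":-2,"dy":0,"dz":0,"wx":0,"wy":0,"wz":0}])

```text
clock: 17.2
tcp_pos: [0.5043, -0.1741, 0.0185]
tcp_rot: [0.697, 0.717, 0.004, -0.003]
ft_force: [0.3, 6.4, 3.9]
opening: 0.002
```

Request:
drive_tool(steps=[{"hand":0,"dx":-2,"dy":0,"dz":0,"wx":0,"wy":0,"wz":0},{"hand":0,"dx":-2,"dy":0,"dz":0,"wx":0,"wy":0,"wz":0}])

```text
clock: 17.45
tcp_pos: [0.504, -0.1755, 0.0185]
tcp_rot: [0.697, 0.717, 0.006, -0.005]
ft_force: [-1.3, 5.3, 3.3]
opening: -0.001
```

```bash
python3 -c "
from h import *
dk()"
```

```text
tcp dock x -180.1 y -0.9  tray x -99.1  F along -5.3 lat -1.2 z 3.3  yawerr 0.35 torq z -0.00
```

```bash
cat >> h.py <<'E'
def tilt():
    s=sensors.state(); r=R.from_quat(s["tcp_rot"]); t=R.from_euler("z",91.4,degrees=True)*R.from_quat([1,0,0,0])
    print("rot to correct",(r.inv()*t).as_rotvec().round(4), "dy to axis mm",round(1000*(C-np.array(s["tcp_pos"])[:2])@V,1),"z",s["tcp_pos"][2].round(4))
E
python3 -c "
from h import *
tilt()"
```

```text
rot to correct [ 0.0014 -0.0153  0.0043] dy to axis mm 0.9 z 0.0185
```

Request:
drive_tool(steps=[{"hand":0,"dx":-2,"dy":0.4,"dz":0,"wx":0,"wy":-0.008,"wz":0.002},{"hand":0,"dx":-2,"dy":0.4,"dz":0,"wx":0,"wy":-0.008,"wz":0.002}])

```text
clock: 17.7
tcp_pos: [0.5041, -0.1769, 0.0184]
tcp_rot: [0.698, 0.716, 0.002, -0.001]
ft_force: [-0.0, 5.6, 2.9]
opening: 0.001
```

```bash
python3 -c "
from h import *
dk();tilt()"
```

```text
tcp dock x -178.6 y -0.9  tray x -97.6  F along -5.6 lat 0.1 z 2.9  yawerr 0.18 torq z -0.03
rot to correct [ 0.0008 -0.0046  0.0014] dy to axis mm 0.9 z 0.0184
```

Request:
drive_tool(steps=[{"hand":0,"dx":-3,"dy":0.4,"dz":0,"wx":0,"wy":-0.006,"wz":0.001},{"hand":0,"dx":-3,"dy":0.4,"dz":0,"wx":0,"wy":-0.006,"wz":0.001},{"hand":0,"dx":-3,"dy":0.4,"dz":0,"wx":0,"wy":-0.006,"wz":0.001},{"hand":0,"dx":-3,"dy":0.4,"dz":0,"wx":0,"wy":-0.006,"wz":0.001}])

```text
clock: 18.2
tcp_pos: [0.5044, -0.1821, 0.0183]
tcp_rot: [0.698, 0.716, -0.002, 0.002]
ft_force: [-0.1, 7.2, 4.2]
opening: -0.001
```

```bash
python3 -c "
from h import *
dk(.1055);tilt()"
```

```text
tcp dock x -173.5 y -0.7  tray x -68.0  F along -7.2 lat 0.0 z 4.2  yawerr 0.16 torq z -0.07
rot to correct [-0.0002  0.0056  0.0011] dy to axis mm 0.7 z 0.0183
```

Request:
drive_tool(steps=[{"hand":0,"dx":-4,"dy":0.3,"dz":0,"wx":0,"wy":-0.003,"wz":0.001},{"hand":0,"dx":-4,"dy":0.3,"dz":0,"wx":0,"wy":-0.003,"wz":0.001},{"hand":0,"dx":-4,"dy":0.3,"dz":0,"wx":0,"wy":-0.003,"wz":0.001},{"hand":0,"dx":-4,"dy":0.3,"dz":0,"wx":0,"wy":-0.003,"wz":0.001}])

```text
clock: 18.7
tcp_pos: [0.5043, -0.1898, 0.0183]
tcp_rot: [0.698, 0.716, -0.0, -0.0]
ft_force: [-0.5, 7.2, 4.5]
opening: -0.0
```

```bash
python3 -c "
from h import *
dk(.1055);tilt()"
```

```text
tcp dock x -165.7 y -0.9  tray x -60.2  F along -7.2 lat -0.4 z 4.5  yawerr 0.20 torq z -0.05
rot to correct [-0.0007  0.0004  0.0017] dy to axis mm 0.9 z 0.0183
```

Request:
drive_tool(steps=[{"hand":0,"dx":-4,"dy":0.5,"dz":0,"wx":0,"wy":-0.004,"wz":0.001},{"hand":0,"dx":-4,"dy":0.5,"dz":0,"wx":0,"wy":-0.004,"wz":0.001},{"hand":0,"dx":-4,"dy":0.5,"dz":0,"wx":0,"wy":-0.004,"wz":0.001},{"hand":0,"dx":-4,"dy":0.5,"dz":0,"wx":0,"wy":-0.004,"wz":0.001},{"hand":0,"dx":-4,"dy":0.5,"dz":0,"wx":0,"wy":-0.004,"wz":0.001}])

```text
clock: 19.32
tcp_pos: [0.5048, -0.1991, 0.0183]
tcp_rot: [0.698, 0.717, -0.0, -0.001]
ft_force: [-1.6, 8.5, 6.1]
opening: 0.005
```

```bash
python3 -c "
from h import *
dk(.1055);tilt()"
```

```text
tcp dock x -156.5 y -0.7  tray x -51.0  F along -8.5 lat -1.4 z 6.1  yawerr 0.23 torq z -0.05
rot to correct [-0.0022 -0.0016  0.0023] dy to axis mm 0.7 z 0.0183
```

Request:
drive_tool(steps=[{"hand":0,"dx":-4,"dy":0.3,"dz":-0.5,"wx":0,"wy":-0.004,"wz":0.002},{"hand":0,"dx":-4,"dy":0.3,"dz":-0.5,"wx":0,"wy":-0.004,"wz":0.002},{"hand":0,"dx":-4,"dy":0.3,"dz":-0.5,"wx":0,"wy":-0.004,"wz":0.001},{"hand":0,"dx":-4,"dy":0.3,"dz":-0.5,"wx":0,"wy":-0.004,"wz":0.001}])

```text
clock: 19.82
tcp_pos: [0.5033, -0.2072, 0.0184]
tcp_rot: [0.698, 0.716, -0.002, -0.003]
ft_force: [0.6, 6.6, -0.0]
opening: -0.005
```

```bash
python3 -c "
from h import *
dk(.1055);tilt()"
```

```text
tcp dock x -148.4 y -2.3  tray x -42.9  F along -6.6 lat 0.7 z -0.0  yawerr 0.13 torq z 0.07
rot to correct [-0.0061 -0.0016  0.0005] dy to axis mm 2.3 z 0.0184
```

Request:
drive_tool(steps=[{"hand":0,"dx":-4,"dy":1,"dz":-0.2,"wx":-0.003,"wy":-0.004,"wz":0.001},{"hand":0,"dx":-4,"dy":1,"dz":-0.2,"wx":-0.003,"wy":-0.004,"wz":0.001}])

```text
clock: 20.08
tcp_pos: [0.5043, -0.21, 0.0183]
tcp_rot: [0.698, 0.716, 0.001, -0.002]
ft_force: [-1.5, 8.7, 5.7]
opening: -0.002
```

```bash
python3 -c "
from h import *
dk(.1055);tilt()"
```

```text
tcp dock x -145.5 y -1.4  tray x -40.0  F along -8.8 lat -1.3 z 5.7  yawerr 0.17 torq z 0.00
rot to correct [-0.0009 -0.0043  0.0013] dy to axis mm 1.4 z 0.0183
```

Request:
drive_tool(steps=[{"hand":0,"dx":-3.5,"dy":0.7,"dz":-0.3,"wx":0,"wy":-0.004,"wz":0.001},{"hand":0,"dx":-3.5,"dy":0.7,"dz":-0.3,"wx":0,"wy":-0.004,"wz":0.001}])

```text
clock: 20.32
tcp_pos: [0.5043, -0.2118, 0.0184]
tcp_rot: [0.698, 0.716, 0.001, -0.003]
ft_force: [-0.4, 9.5, 4.6]
opening: -0.002
```

```bash
python3 -c "
from h import *
dk(.1055);tilt()"
```

```text
tcp dock x -143.8 y -1.4  tray x -38.3  F along -9.5 lat -0.2 z 4.6  yawerr 0.21 torq z 0.02
rot to correct [-0.0024 -0.0066  0.0019] dy to axis mm 1.4 z 0.0184
```

Request:
drive_tool(steps=[{"hand":0,"dx":-3.5,"dy":0.7,"dz":-0.3,"wx":0,"wy":-0.004,"wz":0.001},{"hand":0,"dx":-3.5,"dy":0.7,"dz":-0.3,"wx":0,"wy":-0.004,"wz":0.001}])

```text
clock: 20.58
tcp_pos: [0.5044, -0.2133, 0.0184]
tcp_rot: [0.697, 0.717, 0.002, -0.005]
ft_force: [-1.5, 8.6, 4.6]
opening: 0.002
```

```bash
python3 -c "
from h import *
dk(.1055);tilt()"
```

```text
tcp dock x -142.2 y -1.4  tray x -36.7  F along -8.6 lat -1.3 z 4.6  yawerr 0.26 torq z 0.01
rot to correct [-0.0039 -0.0095  0.0028] dy to axis mm 1.4 z 0.0184
```

Request:
drive_tool(steps=[{"hand":0,"dx":-3.5,"dy":0.7,"dz":-0.3,"wx":-0.003,"wy":-0.008,"wz":0.002},{"hand":0,"dx":-3.5,"dy":0.7,"dz":-0.3,"wx":-0.003,"wy":-0.008,"wz":0.002}])

```text
clock: 20.82
tcp_pos: [0.5045, -0.2148, 0.0183]
tcp_rot: [0.698, 0.716, 0.002, -0.001]
ft_force: [-0.4, 8.3, 3.9]
opening: -0.002
```

Request:
drive_tool(steps=[{"hand":0,"dx":-3.5,"dy":0.7,"dz":-0.3,"wx":-0.002,"wy":-0.006,"wz":0.002},{"hand":0,"dx":-3.5,"dy":0.7,"dz":-0.3,"wx":-0.002,"wy":-0.006,"wz":0.002}])

```text
clock: 21.08
tcp_pos: [0.5046, -0.2161, 0.0183]
tcp_rot: [0.698, 0.716, 0.002, 0.0]
ft_force: [-0.4, 8.9, 4.5]
opening: 0.0
```

```bash
python3 -c "
from h import *
dk(.1055);tilt()"
```

```text
tcp dock x -139.5 y -1.2  tray x -34.0  F along -8.9 lat -0.2 z 4.5  yawerr 0.13 torq z 0.00
rot to correct [ 0.0036 -0.0034  0.0006] dy to axis mm 1.2 z 0.0183
```

Request:
drive_tool(steps=[{"hand":0,"dx":-4,"dy":0.7,"dz":-0.3,"wx":0.001,"wy":-0.005,"wz":0.001},{"hand":0,"dx":-4,"dy":0.7,"dz":-0.3,"wx":0.001,"wy":-0.005,"wz":0.001}])

```text
clock: 21.32
tcp_pos: [0.5046, -0.2179, 0.0183]
tcp_rot: [0.698, 0.716, 0.002, -0.002]
ft_force: [-0.5, 9.7, 4.4]
opening: -0.002
```

Request:
drive_tool(steps=[{"hand":0,"dx":-4,"dy":0.7,"dz":-0.3,"wx":0,"wy":-0.006,"wz":0.001},{"hand":0,"dx":-4,"dy":0.7,"dz":-0.3,"wx":0,"wy":-0.006,"wz":0.001}])

```text
clock: 21.58
tcp_pos: [0.5046, -0.2197, 0.0183]
tcp_rot: [0.697, 0.717, 0.001, -0.002]
ft_force: [-0.8, 10.0, 4.9]
opening: -0.005
```

```bash
python3 -c "
from h import *
dk(.1055);tilt()"
```

```text
tcp dock x -135.9 y -1.3  tray x -30.4  F along -10.0 lat -0.5 z 4.9  yawerr 0.28 torq z -0.04
rot to correct [-0.0013 -0.0055  0.0031] dy to axis mm 1.3 z 0.0183
```

Request:
drive_tool(steps=[{"hand":0,"dx":-4,"dy":0.7,"dz":-0.3,"wx":0,"wy":-0.006,"wz":0.002},{"hand":0,"dx":-4,"dy":0.7,"dz":-0.3,"wx":0,"wy":-0.006,"wz":0.002}])

```text
clock: 21.82
tcp_pos: [0.5046, -0.2212, 0.0183]
tcp_rot: [0.698, 0.717, 0.001, -0.003]
ft_force: [-1.2, 10.4, 5.5]
opening: -0.0
```

Request:
drive_tool(steps=[{"hand":0,"dx":-4,"dy":0.7,"dz":-0.3,"wx":0,"wy":-0.006,"wz":0.001},{"hand":0,"dx":-4,"dy":0.7,"dz":-0.3,"wx":0,"wy":-0.006,"wz":0.001}])

```text
clock: 22.08
tcp_pos: [0.5046, -0.2226, 0.0183]
tcp_rot: [0.697, 0.717, 0.001, -0.004]
ft_force: [-0.5, 10.0, 6.2]
opening: 0.001
```

Request:
drive_tool(steps=[{"hand":0,"dx":-4,"dy":0.7,"dz":-0.3,"wx":0,"wy":-0.006,"wz":0.001},{"hand":0,"dx":-4,"dy":0.7,"dz":-0.3,"wx":0,"wy":-0.006,"wz":0.001}])

```text
clock: 22.32
tcp_pos: [0.5046, -0.2238, 0.0183]
tcp_rot: [0.696, 0.718, 0.001, -0.005]
ft_force: [-0.6, 10.1, 5.8]
opening: 0.002
```

```bash
python3 -c "
from h import *
dk(.1055);tilt()"
```

```text
tcp dock x -131.7 y -1.4  tray x -26.2  F along -10.1 lat -0.3 z 5.8  yawerr 0.41 torq z -0.05
rot to correct [-0.0054 -0.0081  0.0054] dy to axis mm 1.4 z 0.0183
```

Request:
drive_tool(steps=[{"hand":0,"dx":-4.2,"dy":0.7,"dz":-0.6,"wx":-0.004,"wy":-0.008,"wz":0.004},{"hand":0,"dx":-4.2,"dy":0.7,"dz":-0.6,"wx":-0.003,"wy":-0.008,"wz":0.003}])

```text
clock: 22.58
tcp_pos: [0.5044, -0.2259, 0.0183]
tcp_rot: [0.698, 0.716, 0.001, -0.002]
ft_force: [0.6, 8.7, 2.5]
opening: 0.002
```

Request:
drive_tool(steps=[{"hand":0,"dx":-4.2,"dy":0.7,"dz":-0.6,"wx":-0.002,"wy":-0.007,"wz":0.003},{"hand":0,"dx":-4.2,"dy":0.7,"dz":-0.6,"wx":-0.002,"wy":-0.007,"wz":0.003}])

```text
clock: 22.82
tcp_pos: [0.5043, -0.2278, 0.0183]
tcp_rot: [0.699, 0.715, 0.002, -0.0]
ft_force: [0.4, 8.7, 2.2]
opening: 0.001
```

```bash
python3 -c "
from h import *
dk(.1055);tilt()"
```

```text
tcp dock x -127.8 y -1.8  tray x -22.3  F along -8.7 lat 0.6 z 2.2  yawerr 0.04 torq z 0.00
rot to correct [ 0.0021 -0.003  -0.0011] dy to axis mm 1.8 z 0.0183
```

Request:
drive_tool(steps=[{"hand":0,"dx":-4.2,"dy":0.9,"dz":-0.5,"wx":0,"wy":-0.006,"wz":0.001},{"hand":0,"dx":-4.2,"dy":0.9,"dz":-0.5,"wx":0,"wy":-0.006,"wz":0.001}])

```text
clock: 23.08
tcp_pos: [0.5046, -0.2299, 0.0183]
tcp_rot: [0.698, 0.716, 0.001, -0.001]
ft_force: [-0.8, 9.5, 3.2]
opening: -0.001
```

Request:
drive_tool(steps=[{"hand":0,"dx":-4.2,"dy":0.9,"dz":-0.5,"wx":0,"wy":-0.006,"wz":0.001},{"hand":0,"dx":-4.2,"dy":0.9,"dz":-0.5,"wx":0,"wy":-0.006,"wz":0.001}])

```text
clock: 23.32
tcp_pos: [0.5049, -0.2327, 0.0183]
tcp_rot: [0.698, 0.716, -0.0, -0.001]
ft_force: [-0.0, 7.5, 2.7]
opening: -0.0
```

```bash
python3 -c "
from h import *
dk(.1055);tilt()"
```

```text
tcp dock x -122.8 y -1.3  tray x -17.3  F along -7.5 lat 0.1 z 2.7  yawerr 0.17 torq z -0.01
rot to correct [-0.0019 -0.0019  0.0012] dy to axis mm 1.3 z 0.0183
```

Force fell from 9.5 to 7.5 N with a quicker advance, so this may be the catch. Smaller single rows now.

Request:
drive_tool(steps=[{"hand":0,"dx":-3.2,"dy":0.4,"dz":-0.4,"wx":0,"wy":-0.005,"wz":0.001}])

```text
clock: 23.45
tcp_pos: [0.5047, -0.2337, 0.0182]
tcp_rot: [0.698, 0.716, -0.0, -0.001]
ft_force: [0.6, 6.0, 1.5]
opening: -0.002
```

Request:
drive_tool(steps=[{"hand":0,"dx":-3.2,"dy":0.4,"dz":-0.4,"wx":0,"wy":-0.005,"wz":0.001}])

```text
clock: 23.58
tcp_pos: [0.5046, -0.2348, 0.0182]
tcp_rot: [0.698, 0.716, -0.001, -0.001]
ft_force: [0.1, 9.0, 3.3]
opening: 0.002
```

Request:
drive_tool(steps=[{"hand":0,"dx":-3.2,"dy":0.4,"dz":-0.4,"wx":0,"wy":-0.005,"wz":0.001}])

```text
clock: 23.7
tcp_pos: [0.5046, -0.235, 0.0183]
tcp_rot: [0.698, 0.716, -0.001, -0.002]
ft_force: [0.4, 10.7, 3.8]
opening: -0.003
```

Request:
drive_tool(steps=[{"hand":0,"dx":-4,"dy":0.4,"dz":-0.4,"wx":0,"wy":-0.006,"wz":0.001}])

```text
clock: 23.82
tcp_pos: [0.5045, -0.2359, 0.0182]
tcp_rot: [0.697, 0.717, -0.001, -0.002]
ft_force: [0.3, 8.8, 4.1]
opening: -0.004
```

Request:
drive_tool(steps=[{"hand":0,"dx":-4,"dy":0.4,"dz":-0.4,"wx":0,"wy":-0.006,"wz":0.001}])

```text
clock: 23.95
tcp_pos: [0.5045, -0.2369, 0.0182]
tcp_rot: [0.697, 0.717, -0.001, -0.002]
ft_force: [0.7, 9.5, 3.5]
opening: 0.002
```

```bash
python3 -c "
from h import *
dk(.1055);tilt()"
```

```text
tcp dock x -118.7 y -1.8  tray x -13.2  F along -9.4 lat 0.9 z 3.5  yawerr 0.30 torq z 0.05
rot to correct [-0.004  -0.0015  0.0035] dy to axis mm 1.8 z 0.0182
```

Still moving at about 9 N, so that was not the buffer. Continuing with single rows.

Request:
drive_tool(steps=[{"hand":0,"dx":-4,"dy":0.8,"dz":-0.5,"wx":-0.003,"wy":-0.006,"wz":0.003}])

```text
clock: 24.08
tcp_pos: [0.5047, -0.2372, 0.0183]
tcp_rot: [0.698, 0.717, 0.001, -0.002]
ft_force: [-0.4, 12.5, 5.1]
opening: 0.006
```

Request:
drive_tool(steps=[{"hand":0,"dx":-4,"dy":0.8,"dz":-0.5,"wx":-0.002,"wy":-0.006,"wz":0.003}])

```text
clock: 24.2
tcp_pos: [0.5047, -0.2371, 0.0183]
tcp_rot: [0.698, 0.716, 0.002, -0.002]
ft_force: [0.3, 11.9, 5.9]
opening: -0.002
```

Request:
drive_tool(steps=[{"hand":0,"dx":-4,"dy":0.8,"dz":-0.5,"wx":-0.001,"wy":-0.006,"wz":0.002}])

```text
clock: 24.32
tcp_pos: [0.5047, -0.2371, 0.0183]
tcp_rot: [0.698, 0.716, 0.002, -0.002]
ft_force: [0.1, 12.3, 5.0]
opening: -0.005
```

Request:
drive_tool(steps=[{"hand":0,"dx":-4,"dy":0.8,"dz":-0.5,"wx":-0.001,"wy":-0.006,"wz":0.002}])

```text
clock: 24.45
tcp_pos: [0.5048, -0.237, 0.0183]
tcp_rot: [0.698, 0.716, 0.003, -0.003]
ft_force: [-0.2, 11.9, 4.8]
opening: 0.003
```

```bash
python3 -c "
from h import *
dk(.1055);tilt()"
```

```text
tcp dock x -118.6 y -1.6  tray x -13.1  F along -11.9 lat 0.1 z 4.8  yawerr 0.20 torq z 0.02
rot to correct [ 0.0006 -0.0084  0.0017] dy to axis mm 1.6 z 0.0183
```

Stalled at 12 N, which is stiffness × 4 mm. Raising the push gradually towards 16–18 N.

Request:
drive_tool(steps=[{"hand":0,"dx":-4.6,"dy":0.4,"dz":-0.5,"wx":0,"wy":-0.008,"wz":0.002}])

```text
clock: 24.58
tcp_pos: [0.5047, -0.2372, 0.0183]
tcp_rot: [0.698, 0.716, 0.003, -0.003]
ft_force: [2.2, 14.3, 5.1]
opening: 0.005
```

Request:
drive_tool(steps=[{"hand":0,"dx":-4.6,"dy":0.4,"dz":-0.5,"wx":0,"wy":-0.008,"wz":0.002}])

```text
clock: 24.7
tcp_pos: [0.5047, -0.2372, 0.0183]
tcp_rot: [0.697, 0.717, 0.004, -0.003]
ft_force: [1.2, 12.7, 5.2]
opening: 0.003
```

Request:
drive_tool(steps=[{"hand":0,"dx":-5,"dy":0.4,"dz":-0.5,"wx":0,"wy":-0.008,"wz":0.001}])

```text
clock: 24.82
tcp_pos: [0.5047, -0.2372, 0.0183]
tcp_rot: [0.697, 0.717, 0.005, -0.004]
ft_force: [0.6, 15.4, 7.1]
opening: 0.002
```

Request:
drive_tool(steps=[{"hand":0,"dx":-5,"dy":0.4,"dz":-0.5,"wx":0,"wy":-0.008,"wz":0.001}])

```text
clock: 24.95
tcp_pos: [0.5046, -0.2372, 0.0183]
tcp_rot: [0.696, 0.718, 0.005, -0.004]
ft_force: [1.3, 14.3, 5.7]
opening: -0.004
```

```bash
python3 -c "
from h import *
dk(.1055);tilt()"
```

```text
tcp dock x -118.4 y -1.7  tray x -12.9  F along -14.3 lat 1.6 z 5.7  yawerr 0.45 torq z 0.02
rot to correct [ 0.0013 -0.0136  0.0061] dy to axis mm 1.7 z 0.0183
```

Request:
drive_tool(steps=[{"hand":0,"dx":-5.5,"dy":0.3,"dz":-0.5,"wx":0,"wy":-0.01,"wz":0.004}])

```text
clock: 25.08
tcp_pos: [0.5047, -0.2373, 0.0183]
tcp_rot: [0.697, 0.717, 0.006, -0.004]
ft_force: [1.6, 15.5, 7.5]
opening: -0.001
```

Request:
drive_tool(steps=[{"hand":0,"dx":-5.7,"dy":0.3,"dz":-0.5,"wx":0,"wy":-0.01,"wz":0.004}])

```text
clock: 25.2
tcp_pos: [0.5047, -0.2373, 0.0183]
tcp_rot: [0.697, 0.717, 0.006, -0.005]
ft_force: [1.1, 18.3, 6.9]
opening: -0.004
```

```bash
python3 -c "
from h import *
dk(.1055);tilt()"
```

```text
tcp dock x -118.2 y -1.6  tray x -12.7  F along -18.2 lat 1.5 z 6.9  yawerr 0.33 torq z 0.05
rot to correct [ 0.0024 -0.0151  0.0041] dy to axis mm 1.6 z 0.0183
```

Request:
drive_tool(steps=[{"hand":0,"dx":-5.5,"dy":0.3,"dz":-0.5,"wx":0,"wy":-0.01,"wz":0.003}])

```text
clock: 25.32
tcp_pos: [0.5047, -0.2373, 0.0184]
tcp_rot: [0.697, 0.717, 0.007, -0.005]
ft_force: [2.4, 15.8, 5.9]
opening: -0.001
```

Request:
drive_tool(steps=[{"hand":0,"dx":-5.5,"dy":0.3,"dz":-0.5,"wx":0,"wy":-0.01,"wz":0.003}])

```text
clock: 25.45
tcp_pos: [0.5047, -0.2373, 0.0184]
tcp_rot: [0.697, 0.717, 0.007, -0.005]
ft_force: [1.2, 16.8, 6.6]
opening: 0.0
```

A steady 16–18 N with no motion is more than spring plus friction (12 N at most), so the buffer is reached. Backing off slowly while watching the force.

Request:
drive_tool(steps=[{"hand":0,"dx":3,"dy":0,"dz":0,"wx":0,"wy":-0.005,"wz":0},{"hand":0,"dx":3,"dy":0,"dz":0,"wx":0,"wy":-0.005,"wz":0}])

```text
clock: 25.7
tcp_pos: [0.5044, -0.2294, 0.0183]
tcp_rot: [0.696, 0.718, 0.004, -0.002]
ft_force: [-0.6, 0.3, 0.5]
opening: 0.001
```

Request:
drive_tool(steps=[{"hand":0,"dx":3,"dy":0,"dz":0,"wx":0,"wy":0,"wz":0},{"hand":0,"dx":3,"dy":0,"dz":0,"wx":0,"wy":0,"wz":0}])

```text
clock: 25.95
tcp_pos: [0.5044, -0.2246, 0.0184]
tcp_rot: [0.697, 0.717, 0.003, -0.001]
ft_force: [0.3, 0.3, -1.0]
opening: -0.003
```

Request:
drive_tool(steps=[{"hand":0,"dx":4,"dy":0,"dz":0,"wx":0,"wy":0,"wz":0},{"hand":0,"dx":8,"dy":0,"dz":0,"wx":0,"wy":0,"wz":0}])

```text
clock: 26.2
tcp_pos: [0.5042, -0.2131, 0.0185]
tcp_rot: [0.697, 0.717, 0.003, -0.0]
ft_force: [-0.1, -0.3, 0.7]
opening: 0.002
```

```bash
python3 -c "
from h import *
dk(.1055);tilt()"
```

```text
tcp dock x -142.5 y -1.6  tray x -37.0  F along 0.3 lat -0.1 z 0.7  yawerr 0.30 torq z -0.05
rot to correct [ 0.0036 -0.0046  0.0036] dy to axis mm 1.6 z 0.0185
```

Force is zero and the tray is not following. Retreating and lifting clear, then a look from above.

Request:
drive_tool(steps=[{"hand":0,"dx":20,"dy":0,"dz":0,"wx":0,"wy":0,"wz":0},{"hand":0,"dx":30,"dy":0,"dz":0,"wx":0,"wy":0,"wz":0},{"hand":0,"dx":30,"dy":0,"dz":0,"wx":0,"wy":0,"wz":0},{"hand":0,"dx":20,"dy":0,"dz":-30,"wx":0,"wy":0,"wz":0},{"hand":0,"dx":0,"dy":0,"dz":-50,"wx":0,"wy":0,"wz":0},{"hand":0,"dx":0,"dy":0,"dz":-50,"wx":0,"wy":0,"wz":0},{"hand":0,"dx":-20,"dy":0,"dz":-50,"wx":0,"wy":0,"wz":0},{"hand":0,"dx":-30,"dy":0,"dz":-40,"wx":0,"wy":0,"wz":0},{"hand":0,"dx":-30,"dy":0,"dz":-20,"wx":0,"wy":0,"wz":0},{"hand":0,"dx":-20,"dy":0,"dz":0,"wx":0,"wy":0,"wz":0},{"hand":0,"dx":0,"dy":0,"dz":0,"wx":0,"wy":0,"wz":0},{"hand":0,"dx":0,"dy":0,"dz":0,"wx":0,"wy":0,"wz":0}])

```text
clock: 27.7
tcp_pos: [0.4991, -0.1984, 0.2616]
tcp_rot: [0.693, 0.721, 0.003, -0.006]
ft_force: [-0.3, 1.1, -0.2]
opening: 0.0
```

```bash
python3 - <<'E'
from h import *
import pickle
show()
c=optics.calibration("wrist"); pickle.dump(c,open("w8.pkl","wb"))
cv2.imwrite("pics/w8.png",optics.camera("wrist")[:,:,::-1])
cv2.imwrite("pics/scene8.png",optics.camera("scene")[:,:,::-1])
E
```

```text
t 27.7 tcp [ 0.4991 -0.1984  0.2616] yaw x 92.23 z [-0.005  0.011 -1.   ] F [-0.3  1.1 -0.2] open 0.0
```

View pics/w8.png

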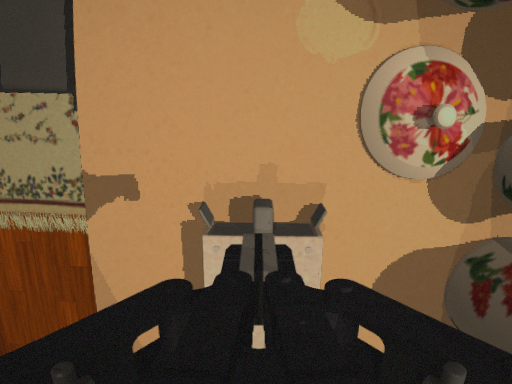

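View pics/scene8.png

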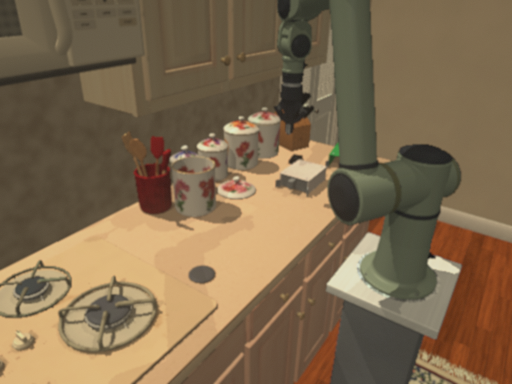

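The tray is inside. Only the fin sticks out, at (263,215), and the lid, jar and cap are where they were. Measuring how far the fin end stands out:

```bash
python3 - <<'E'
from h import *
import pickle
c=pickle.load(open("w8.pkl","rb"))
p=onz(c,263,204,.054); print("tray x",1e3*((p[:2]-C)@U)+95,"y",1e3*(p[:2]-C)@V)
im=cv2.imread("pics/w8.png"); cv2.imwrite("pics/w8c.png",cv2.resize(im[180:300,190:340],None,fx=4,fy=4,interpolation=cv2.INTER_CUBIC))
print("lid",onz(c,423,112,.02)); c3=pickle.load(open("w3.pkl","rb")); print(onz(c3,415,76,.02))
E
```

```text
tray x -22.846540149887062 y -0.7041216678670092
lid [ 0.68099725 -0.13382529  0.02      ]
[ 0.68236379 -0.13528689  0.02      ]
```

View pics/w8c.png

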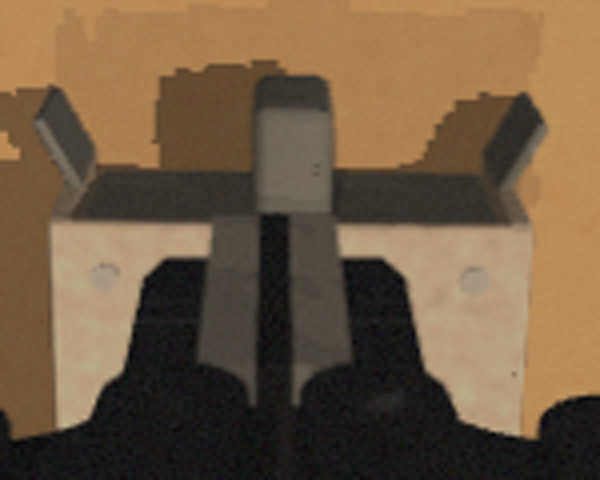

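Request:
drive_tool(steps=[{"hand":0,"dx":0,"dy":0,"dz":0,"wx":0,"wy":0,"wz":0},{"hand":0,"dx":0,"dy":0,"dz":0,"wx":0,"wy":0,"wz":0},{"hand":0,"dx":0,"dy":0,"dz":0,"wx":0,"wy":0,"wz":0},{"hand":0,"dx":0,"dy":0,"dz":0,"wx":0,"wy":0,"wz":0},{"hand":0,"dx":0,"dy":0,"dz":0,"wx":0,"wy":0,"wz":0},{"hand":0,"dx":0,"dy":0,"dz":0,"wx":0,"wy":0,"wz":0},{"hand":0,"dx":0,"dy":0,"dz":0,"wx":0,"wy":0,"wz":0},{"hand":0,"dx":0,"dy":0,"dz":0,"wx":0,"wy":0,"wz":0}])

```text
clock: 28.8
tcp_pos: [0.4989, -0.1967, 0.2608]
tcp_rot: [0.692, 0.721, 0.002, -0.006]
ft_force: [-0.0, 0.5, 0.3]
opening: 0.001
```

```bash
python3 - <<'E'
from h import *
show()
c=optics.calibration("wrist"); im=optics.camera("wrist")[:,:,::-1]; cv2.imwrite("pics/w9.png",im)
print(c["xyz"]); cv2.imwrite("pics/w9c.png",cv2.resize(im[180:300,190:340],None,fx=4,fy=4,interpolation=cv2.INTER_CUBIC))
p=onz(c,263,204,.054); print("tray x if same px",1e3*((p[:2]-C)@U)+95)
E
```

```text
t 28.8 tcp [ 0.4989 -0.1967  0.2608] yaw x 92.36 z [-0.006  0.012 -1.   ] F [-0.   0.5  0.3] open 0.001
[ 0.497271   -0.13077241  0.40501807]
tray x if same px -24.944263487645742
```

View pics/w9c.png

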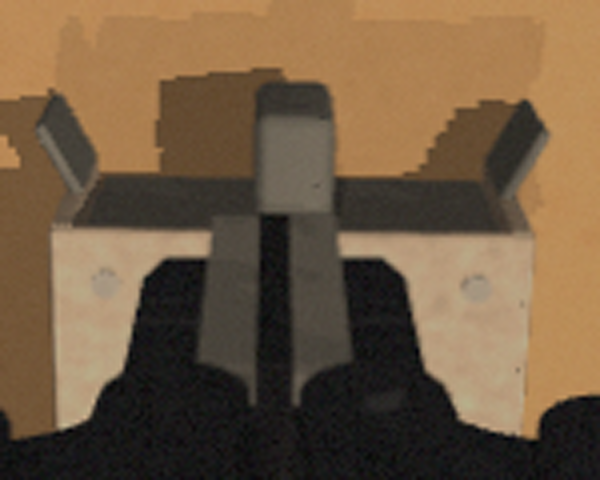

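The fin and housing moved together in the image, by the camera's own settling only. The tray rests at x ≈ -20, about 7 mm back from the pressed position, inside the caught range. Handing in.

```bash
python3 -c "
from plant import order
print(order.finish_job())"
```

```text
the job is handed in; nothing more can be done
None
```

The tray is in the white housing with its handle to the outside. The catch took hold, and the tray stays in by itself. I handed the job in at about 29 s; no verdict is reported.

**What I did:** I pinched the fin, slid and turned the tray to the mouth, and ran it in to about x = -85 mm with no noticeable contact force. I then let go and pushed the fin's end face with shut fingers. Near x = -13 mm it stopped and held a steady 16–18 N, with a single peak reading of 18.3 N. After that I backed off.

**Last checks:**
- **Catch:** The force fell to zero as I backed off, and the tray did not follow the fingers. The last two close views, about 1 s apart, put it at x ≈ -20 to -25 mm. That is 7 mm or more back from the pressed position and inside the caught range. It did not move between the two.
- **Other things:** The lid is where it was, within 2 mm. The jar and the burner cap look unmoved in the scene view; I did not measure them again. The arm is clear of everything.

**What disagreed:**
- **Camera positions:** The top and scene cameras put things about 5–15 mm off from the wrist camera, so I used the wrist camera. The tray went in without touching, which agrees with it.
- **False alarm:** The force dipped near x = -17 mm, which I first took for the catch. The tray kept moving at about 9 N afterwards, so the full stop came later.
- **Sideways slip:** The fingers drifted about 2 mm sideways on the fin face while pushing, with no visible effect.

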